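# Open the lamp-house filter box and slot in a clean filter

### The job

The air-filter box of the lamp house needs a filter. Squeeze the two snap tabs on the sides of its clip-on cover together, draw the cover straight off without tearing at the catches, and set it down the right way up in the middle of the rubber mat. Then take the filter cartridge from its rack, slide it edgewise and without forcing it into the slot of the opened box until it is fully home, and let go of it; leave the other things on the bench alone.

Things in the scene. Friction and masses are not known exactly. Their poses are not given: they have to be found in the camera images.
- housing: the lamp-house filter box, grey painted metal, about 190 x 96 mm, fixed to the bench, with one sloped face that rises away from its front end at 25 degrees from level. Origin on the bench under the centre of the face; its x axis points level from the low front end to the high back end, y level to the left, z up.
- seat (a point): centre of the sloped face, on top of its rim, 124 mm above the bench. x up the slope, y level across, z square out of the face (25 degrees from vertical). Rim 188 x 96 mm outside, 6 mm thick, opening 136 (x) x 60 (y) mm. 18 mm below the rim a deck has the filter slot in its middle, 111 (x) x 11 (y) mm, square-edged, straight down -z to a thin soft seal 79 mm below the rim.
- cover: the clip-on cover, a black plastic hollow box 160 x 72 x 40 mm with vent ribs and a notch 54 mm long in the middle of each long side, 0.2 kg. Origin at the centre of its underside (the flange that lies on the rim), x along its length, z out of its top; when clipped on, its frame coincides with seat. Skirts and hooks reach 14 mm below its origin: set down, it stands on them. It has about 1.5 mm of play in y in the opening.
- tab_left_pad (a point): centre of the outer face of the snap tab in the notch on the +y side of the cover, 22 mm above the cover's origin and 30 mm from its middle plane. The tab pad is 40 mm long (x), from 4 to 34 mm above the rim, black plastic. The outer faces of the two tabs stand 60 mm apart at rest.
- tab_right_pad (a point): the same on the -y side.
- tab_left (a joint): how far the left tab is pushed in towards the middle of the cover, m: 0 at rest, 0.007 against its stop. Its spring takes 4.5 N at rest and 15 N at the stop. A hook at its foot reaches 4 mm under the rim: below about 0.0045 it is caught, and pulling does not free it. Fully in, the two tabs measure about 45 mm outside and carry the cover; squeezed off centre, the cover binds sideways in the opening.
- tab_right (a joint): the same for the right tab.
- mat: a flat black rubber mat 220 (x) x 200 (y) x 4 mm, fixed to the bench. Origin at the centre of its underside.
- rack: the filter rack, a grey plastic block 150 x 80 x 42 mm, fixed. Its middle slot, 111 mm long (x) x 10 mm wide (y) and 30 mm deep, holds the filter; a second slot beside it is empty. Origin at the centre of its underside, slots along x.
- filter: the filter cartridge, an aluminium-framed panel 106 (x) x 8 (y) mm and 60 mm high, with a flat grip 50 (x) x 8 (y) mm and 48 mm high standing on the middle of its top edge: 108 mm high in all, 0.15 kg. Origin at the centre of its bottom edge, z up towards the grip. It starts upright in the rack, 12 mm above the bench. It fits either way round. Fully home in the box its origin is 79 mm below seat along z, its z along seat's z.
- vblock: a steel V-block 70 x 50 x 44 mm, a bystander. Origin at the centre of its underside.
- gaugecase: a dark wooden gauge case 90 x 130 x 35 mm, a bystander. Origin at the centre of its underside.
- setdisc: a steel setting disc, diameter 70 mm, 45 mm high, a bystander. Origin at the centre of its underside.
Mind the look-alikes: they are no part of the job. What is shaped like the cover but pink or yellow is not meant.

How it is judged:
By the outcome, as a careful person would: the job done as asked, in the order asked, and still so for the second after the job is handed in, with the robot touching nothing.
It also fails if it takes over 58 s, if anything falls off the work surface, if the arm or the gripper's body presses on something with over 40 N, if the wrist force passes 120 N, or if a joint passes its speed limit or range.

### The arm

A 6-joint arm with a two-finger parallel gripper is mounted at the origin on the work surface. World frame = base frame: x ahead of the robot, y to its left, z up, the work surface at z = 0. Lengths are in m, angles in rad, forces in N, time in s.
With the tool pointing down it reaches from about 0.35 to 0.925 m from the base axis. Payload 6.4 kg.
Tool frame: the origin (TCP) lies at the very end of the fingers, on their centre line; the grasp point (between the pads) lies 19 mm behind it; z points along the fingers, y is the direction in which the jaws open and shut (so a half turn about z gives the same grasp; the last joint's range is limited). The gripper opens to 85 mm and grips with 20 to 120 N. Pads are 22 mm wide; open, the fingers measure 114 mm over their backs; the gripper's body (76 mm by 85 mm) begins 54 mm behind the grasp point. The pads swing forward as they close: fully open they stand 13 mm farther back than shut.
Start: joints at [0.949, 0.245, 1.558, -0, 1.339, -0.174], TCP at [0.281, 0.586, 0.231] pointing down, gripper open.
Joint ranges: [-3.13, 3.13], [-1.02, 2.26], [0.13, 2.54], [-0.95, 4.09], [0.21, 2.88], [-2.74, 2.74]. Speed limits (rad/s): [2.57, 2.57, 3.14, 3.14, 3.14, 3.14].

### API

Orientations are given as a rotation vector (axis times angle).
In Python, from rig import read_state, read_camera, sign_off gives the robot as it stands.
- The arm moves only by the shell command python3 -m creep 'ROWS'. ROWS is text: rows parted by semicolons, each of 5 numbers parted by spaces: the shift along the tool's x, y, z in m, then the turn about the tool's z in degrees, then the closure, from 0 (fully open) to 1 (shut). A call has 1 to 8 rows; each row is the pose to reach, as a shift and turn from the pose measured when the call began, along the tool's axes at that moment; what a row does not reach only later rows make up. A row lasts 1/12 s, in which the tool goes at most 41.7 mm and 7.16 degrees, less where a joint would pass 70% of its speed; a pose out of reach is approached as far as the arm can. A call with a gripper value outside its range is refused whole. The fingers move at their own pace and stop on an object; the grip force is fixed at half the most. Time passes only in rows, so rows that repeat a pose let the fingers close. It gives the time, the measured TCP pose, the force and the opening at its end, in the units of the state.
- read_state(): the state, without advancing time (a new reading comes with each control period).
- read_camera(name): name is "scene" or "top" or "wrist"; returns a dict with "img" (480x640x3 uint8, blue, green, red), "intrinsics" (3x3 intrinsics, pixels), "eye" and "rotation" of the camera in the world; the wrist camera has in their place "tool_from_camera" (4x4, takes a point from camera to tool coordinates, whose origin is the TCP and whose axes are the flange's). Camera axes: x right, y down, z forward; pixel columns grow to the right and rows downward; lengths in m; the calibration is good to about 2 mm. A picture is of the moment at which its call begins: read the wrist's pose just before it. There is no depth.
- sign_off(): hands the job in, once; it reports no verdict.
The state is a dict: "t": time; "joint_pos": joint angles; "qvel": joint speeds; "effort": joint torques, N m; "tcp_pos": TCP position; "tool_rot": TCP orientation; "force": force on the tool from outside, world axes, zero at the start; "wrist_torque": the same for the moment, N m; "gripper_width": opening from 0.0 (shut) to 1.0 (fully open).
Only numpy, scipy, OpenCV 4.12 (cv2) and the standard library are available. Lean on these libraries where they do the work, as an engineer would, in place of code of your own. Each camera call takes 0.05 s, during which the arm holds its last target. There are 200 camera calls.

## Working session

There is one attempt and no reset: what is moved stays moved. The work goes in short steps, Python scripts to look and compute and a shell command to move; the robot and the scene stay as the last step left them, time stands still between calls to the robot, and variables do not carry over. Pictures are saved under pics/ and viewed, about 8 in all and at most 12, crops included, and the job is handed in when it is done.

```bash
ls; mkdir -p pics
python3 - <<'E'
from rig import *
import cv2,numpy as np
print(read_state())
a=[]
for n in("scene","top"):
    c=read_camera(n); cv2.imwrite(f"pics/{n}0.png",c["img"]); print(n,c["intrinsics"],c["eye"],c["rotation"])
    a.append(c["img"])
c=read_camera("wrist");print(c["intrinsics"],c["tool_from_camera"]);cv2.imwrite("pics/wrist0.png",c["img"])
E
python3 -m creep --help | head -30
```

```text
pics
{'t': 0.0, 'joint_pos': array([ 9.48922816e-01,  2.45829637e-01,  1.55905580e+00,  6.51637850e-06,
        1.33869246e+00, -1.74086975e-01]), 'qvel': array([-0.0006134 , -0.0010014 ,  0.00017363,  0.00078185,  0.00324941,
       -0.0016523 ]), 'effort': array([-1.15888717e-03, -4.29510498e+01, -3.26122713e+01, -1.66166060e-04,
        5.38821914e-03,  2.98032080e-05]), 'tcp_pos': array([0.28107721, 0.58544792, 0.23014791]), 'tool_rot': array([-6.97349506e-01, -3.06242215e+00,  2.87012784e-03]), 'force': array([-0.00149502, -0.01291499, -0.26809801]), 'wrist_torque': array([-0.02005881, -0.04765105, -0.04598893]), 'gripper_width': 0.9993188439672842}
scene [[456.60221184   0.         315.23873074]
 [  0.         456.60221184 229.9967269 ]
 [  0.           0.           1.        ]] [0.93995838 0.59580093 0.90756938] [-0.73984282 -2.676733    0.97322418]
top [[476.39042433   0.         320.58688105]
 [  0.         476.39042433 238.18666608]
 [  0.           0.           1.        ]] [0.38712418 0.01436948 1.05874878] [-2.14458332  2.12462946 -0.18937797]
[[344.89205437   0.         315.92810495]
 [  0.         344.89205437 243.60694887]
 [  0.           0.           1.        ]] [[-1.73005330e-04 -9.55902120e-01 -2.93685388e-01  7.43255965e-02]
 [ 9.99999970e-01 -1.14355814e-04 -2.16872760e-04 -1.85967888e-04]
 [ 1.73724500e-04 -2.93685417e-01  9.55902111e-01 -1.43575372e-01]
 [ 0.00000000e+00  0.00000000e+00  0.00000000e+00  1.00000000e+00]]validation failed for argument at $...
```

View pics/scene0.png

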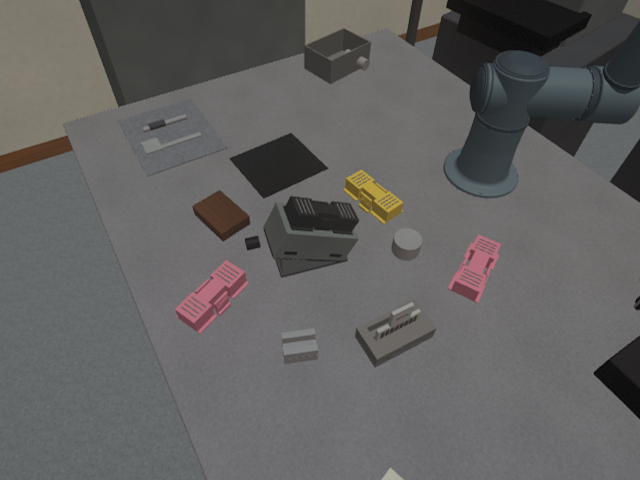

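View pics/top0.png

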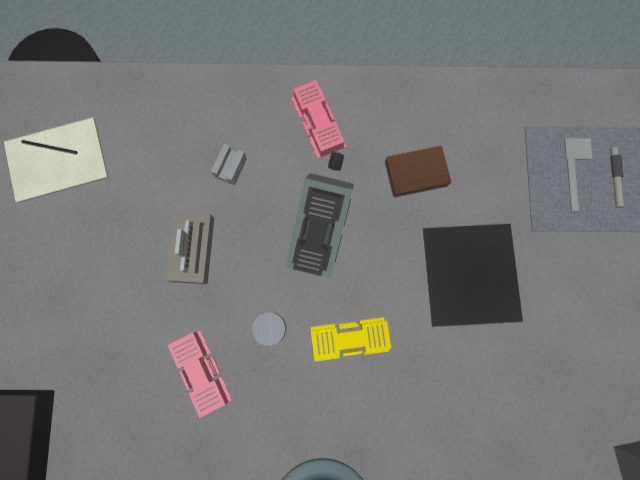

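Candidates shaped like the cover: black on housing, top (320,230); pink at (318,118) and (199,374); yellow at (351,339). The black one clipped on the grey box fits the description. I'll confirm it in an enlarged crop, with the rack and the scene view alongside.

Run:
```python
import cv2,numpy as np
t=cv2.imread("pics/top0.png");s=cv2.imread("pics/scene0.png")
f=lambda im,x,y,w,h,W,H:cv2.resize(np.clip(im[y:y+h,x:x+w].astype(float)*1.6,0,255).astype(np.uint8),(W,H),interpolation=cv2.INTER_CUBIC)
A=f(t,270,165,100,120,500,600); B=f(s,255,185,120,100,300,250); C=f(t,155,205,70,82,300,350)
cv2.imwrite("pics/crop1.png",np.hstack([A,np.vstack([B,C])]))
```

```text
(no output)
```

View pics/crop1.png

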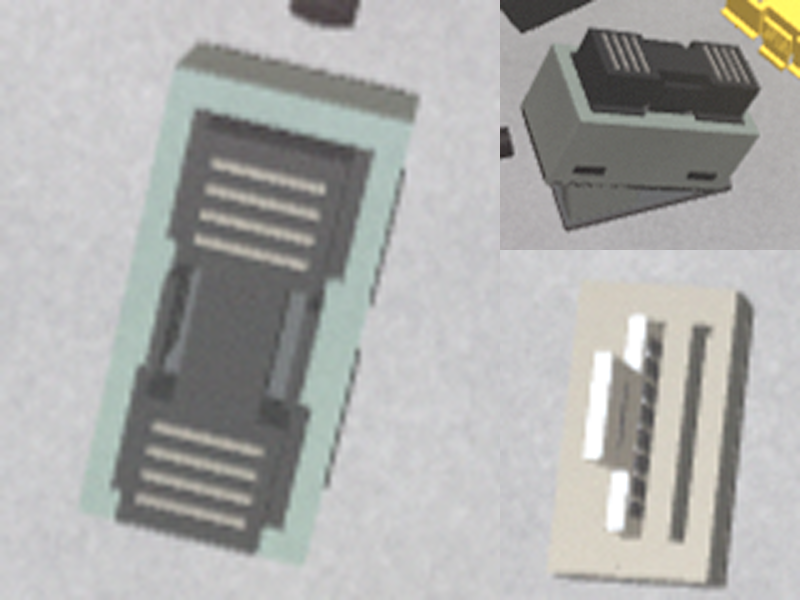

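The crop confirms it: the black cover with both tabs sits on the pale green-grey rim, top view corners about (306,179), (353,189), (331,277), (286,268). The high end is away from the robot. The filter stands in the left (+y) of the two rack slots visible, with its grip at about (177,243).

```bash
cat > h.py <<'E'
import cv2,numpy as np
from scipy.spatial.transform import Rotation as R
from rig import read_state,read_camera
def ray(c,px):
    d=np.c_[cv2.undistortPoints(np.float64(px).reshape(-1,1,2),c["intrinsics"],None)[:,0],np.ones(len(px))]
    return d@c["M"].T
def onz(c,px,z):
    d=ray(c,px); return c["eye"]+d*((np.asarray(z)-c["eye"][2])/d[:,2])[:,None]
def cam(n,img=None):
    s=read_state(); c=read_camera(n)
    if n=="wrist":
        T=c["tool_from_camera"]; Rt=R.from_rotvec(s["tool_rot"]).as_matrix()
        c["M"]=Rt@T[:3,:3]; c["eye"]=s["tcp_pos"]+Rt@T[:3,3]
    else: c["M"]=R.from_rotvec(c["rotation"]).as_matrix()
    return c
def proj(c,P):
    q=(np.atleast_2d(P)-c["eye"])@c["M"]; q=q@c["intrinsics"].T; return q[:,:2]/q[:,2:]
def quad(m,roi):
    x,y,w,h=roi; k=np.zeros_like(m);k[y:y+h,x:x+w]=m[y:y+h,x:x+w]
    n,l,st,_=cv2.connectedComponentsWithStats(k); i=1+np.argmax(st[1:,4])
    ct=cv2.convexHull(cv2.findContours((l==i).astype(np.uint8),0,1)[0][0])
    q=cv2.approxPolyN(ct,4,ensure_convex=True)[0] if hasattr(cv2,"approxPolyN") else cv2.boxPoints(cv2.minAreaRect(ct))
    return q.astype(float),st[i,4]
E
python3 - <<'E'
from h import *
c=cam("top"); im=c["img"].astype(int)
b,g,r=[im[...,i] for i in range(3)]
green=((g-r)>8).astype(np.uint8); 
q,a=quad(green,(270,165,100,120)); print("rim",q.tolist(),a)
q0=np.array([[306,178.6],[353,189.4],[331,277.4],[286,268]])
for Q in (q0,):
    P=onz(c,Q,[.1637,.1637,.0843,.0843]);print(P.round(4), P.mean(0))
    lo=(P[2]+P[3])/2;hi=(P[0]+P[1])/2;d=hi-lo;print("yaw",np.degrees(np.arctan2(d[1],d[0])),np.linalg.norm(d),np.linalg.norm(P[0]-P[1]),np.linalg.norm(P[2]-P[3]))
dark=(im.max(2)<45).astype(np.uint8)
q,a=quad(dark,(400,200,140,140)); P=onz(c,q,[.004]*4);print("mat",q.tolist(),P.round(4).tolist(),P.mean(0))
# rack top & filter grip, from crop pixel readings
s=np.array([300/70,350/82]); o=np.array([155,205])
rk=(np.array([[582,285],[740,292],[708,585],[552,575]])-[500,250])/s+o
P=onz(c,rk,[.042]*4);print("rack",P.round(4).tolist(),P.mean(0),np.linalg.norm(P[0]-P[3]),np.linalg.norm(P[0]-P[1]))
gp=(np.array([[595,351],[611,352],[602,462],[584,460]])-[500,250])/s+o
P=onz(c,gp,[.12]*4);print("grip",P.round(4).tolist(),P.mean(0)); d=P[0]+P[1]-P[2]-P[3];print(np.degrees(np.arctan2(d[1],d[0])),np.linalg.norm(d)/2)
S=read_state();Rt=R.from_rotvec(S["tool_rot"]).as_matrix();print(Rt.round(4),S["t"])
E
```

```text
rim [[352.0, 190.0], [330.0, 277.0], [285.0, 266.0], [304.0, 178.0]] 1345
[[ 0.6594  0.0393  0.1637]
 [ 0.6386 -0.0523  0.1637]
 [ 0.4743 -0.0126  0.0843]
 [ 0.4928  0.0799  0.0843]] [0.56629448 0.01356416 0.124     ]
yaw -13.632824994834857 0.18785177673687156 0.09388051577767739 0.09429908057889258
mat [[478.0, 276.0], [473.0, 279.0], [473.0, 278.0], [475.0, 276.0]] [[0.4877, -0.3414, 0.004], [0.4809, -0.33, 0.004], [0.4832, -0.3301, 0.004], [0.4876, -0.3347, 0.004]] [ 0.48486278 -0.33403693  0.004     ]
rack [[0.615, 0.3291, 0.042], [0.6122, 0.2487, 0.042], [0.4626, 0.2574, 0.042], [0.4669, 0.335, 0.042]] [0.53919846 0.29253375 0.042     ] 0.14826495040992224 0.08051359600904497
grip [[0.5659, 0.297, 0.12], [0.5655, 0.2895, 0.12], [0.5134, 0.2906, 0.12], [0.5143, 0.299, 0.12]] [0.53980236 0.29401739 0.12      ]
-1.7095520258939085 0.05187329374531898
[[-9.014e-01  4.330e-01 -7.000e-04]
 [ 4.330e-01  9.014e-01 -1.000e-03]
 [ 2.000e-04 -1.200e-03 -1.000e+00]] 0.2
```

```bash
cat > d.py <<'E'
# python3 d.py x y z [yaw of tool y axis in world, deg]: shift/turn from the present pose, in move units
import sys,numpy as np
from scipy.spatial.transform import Rotation as R
from rig import read_state
s=read_state();M=R.from_rotvec(s["tool_rot"]).as_matrix();a=list(map(float,sys.argv[1:]))
d=M.T@(np.array(a[:3])-s["tcp_pos"]);h=np.degrees(np.arctan2(M[1,1],M[0,1]))
print("shift",d.round(4),"turn",round((h-a[3]+180)%360-180,1) if len(a)>3 else "","| tcp",s["tcp_pos"].round(4),"t",round(s["t"],2),"F",s["force"].round(1),"w",round(s["gripper_width"],3),"tilt",M[:,2].round(3))
E
python3 -m creep '-0.496 -0.395 -0.04 -12.1 0;-0.496 -0.395 -0.04 -12.1 0;-0.496 -0.395 -0.04 -12.1 0;-0.496 -0.395 -0.04 -12.1 0;-0.496 -0.395 -0.04 -12.1 0;-0.496 -0.395 -0.04 -12.1 0;-0.496 -0.395 -0.04 -12.1 0;-0.496 -0.395 -0.04 -12.1 0'
python3 d.py 0.557 0.015 0.27 76.4
python3 - <<'E'
from h import *
c=cam("top"); P=onz(c,np.array([[424,229],[511,224],[522,321],[433,326]]),[.004]*4);print(P.round(4),P.mean(0))
E
```

```text
t: 0.87
tcp_pos: [0.4264, 0.2847, 0.2522]
tool_rot: [-0.37, -3.119, 0.001]
force: [0.5, 0.9, -0.4]
gripper_width: 1.006
shift [-0.1901 -0.2316 -0.0176] turn 0.1 | tcp [0.4264 0.2847 0.2522] t 0.87 F [ 0.5  0.9 -0.4] w 1.006 tilt [-0.001 -0.001 -1.   ]
[[ 0.5928 -0.2243  0.004 ]
 [ 0.6064 -0.4219  0.004 ]
 [ 0.39   -0.4332  0.004 ]
 [ 0.3776 -0.2378  0.004 ]] [ 0.49169932 -0.32929791  0.004     ]
```

```bash
python3 -m creep '-0.19 -0.2316 -0.0176 0 0;-0.19 -0.2316 -0.0176 0 0;-0.19 -0.2316 -0.0176 0 0;-0.19 -0.2316 -0.0176 0 0;-0.19 -0.2316 -0.0176 0 0;-0.19 -0.2316 -0.0176 0 0;-0.19 -0.2316 -0.0176 0 0;-0.19 -0.2316 -0.0176 0 0'>/dev/null
python3 -m creep '-0.0 0 0 0 0;0 0 0 0 0;0 0 0 0 0'
python3 d.py 0.557 0.015 0.27 76.4
python3 - <<'E'
from h import *
c=cam("wrist")
seat=np.array([.5663,.0136,.124]); B=R.from_euler("zy",[-13.6,-25],degrees=True).as_matrix()
pts=np.array([[x,y,0] for x in(-.094,.094) for y in(-.048,.048)]+[[0,.03,.034],[0,-.03,.034],[-.08,-.036,.04],[-.08,.036,.04],[.08,-.036,.04],[.08,.036,.04]])
p=proj(c,seat+pts@B.T); im=np.clip(c["img"]*1.5,0,255).astype(np.uint8)
for q in p: cv2.circle(im,tuple(int(round(v)) for v in q),2,(0,0,255),-1)
cv2.imwrite("pics/w1.png",im);cv2.imwrite("pics/w1raw.png",c["img"]);print(p.round(0).tolist())
E
```

```text
t: 1.83
tcp_pos: [0.5596, 0.0057, 0.2719]
tool_rot: [0.385, 3.115, -0.008]
force: [-0.1, -1.3, -0.2]
gripper_width: 1.002
shift [0.0048 0.0084 0.0018] turn -0.5 | tcp [0.5596 0.0057 0.2719] t 1.83 F [-0.1 -1.3 -0.2] w 1.002 tilt [ 0.002 -0.005 -1.   ]
[[277.0, 131.0], [383.0, 127.0], [271.0, 340.0], [384.0, 344.0], [363.0, 224.0], [287.0, 225.0], [280.0, 125.0], [371.0, 122.0], [274.0, 329.0], [372.0, 332.0]]
```

View pics/w1.png

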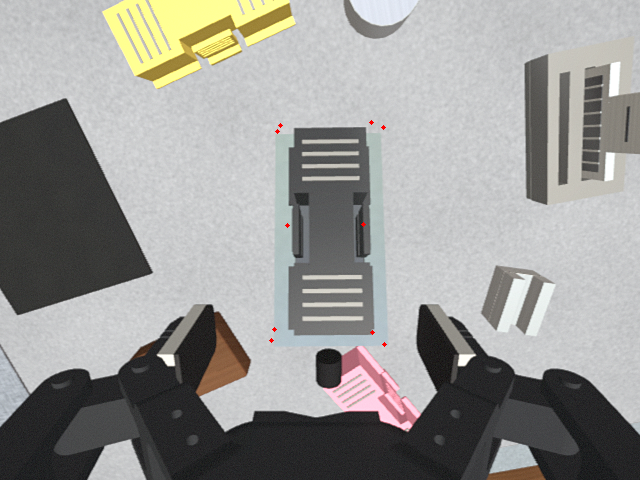

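The view shows the rim at (275,134), (380,133), (387,346) and (270,347), and the tabs' outer edges at columns 292 and 370, row ~230. My overlay used the wrong Euler order (extrinsic), so I'll redo the comparison.

```bash
sed -i 's/^def quad/def frame(yaw,sl): return R.from_euler("ZY",[yaw,sl],degrees=True).as_matrix()\ndef quad/' h.py
python3 - <<'E'
from h import *
from scipy.optimize import least_squares
c=cam("wrist"); raw=cv2.imread("pics/w1raw.png"); cv2.imwrite("pics/w1b.png",c["img"])
print("still?",np.abs(c["img"].astype(int)-raw).mean(), read_state()["tcp_pos"])
S=np.array([[x,y,0] for x in(-.094,.094) for y in(-.048,.048)]+[[0,.03,.034],[0,-.03,.034],[.08,-.036,.04],[.08,.036,.04]])
print(proj(c,np.array([.5663,.0136,.124])+S@frame(-13.6,-25).T).round(1).tolist())
g=cv2.cvtColor(c["img"],cv2.COLOR_BGR2HSV); 
for row in (140,225,232,240,330,320): print(row,"V",g[row,264:396:2,2].tolist())
E
```

```text
still? 1.8216807725694444 [0.55950526 0.00624574 0.27202984]
[[273.7, 130.4], [379.1, 129.5], [271.2, 342.5], [385.8, 342.0], [367.1, 224.0], [289.9, 224.5], [280.4, 330.9], [379.3, 330.5]]
140 V [142, 139, 136, 139, 139, 134, 129, 129, 128, 128, 129, 128, 129, 131, 136, 66, 54, 53, 56, 117, 129, 128, 128, 131, 129, 128, 129, 129, 128, 129, 129, 130, 130, 128, 129, 130, 131, 128, 129, 129, 130, 130, 129, 128, 130, 129, 130, 78, 61, 61, 62, 116, 131, 130, 129, 127, 126, 127, 130, 139, 136, 135, 134, 135, 133, 134]
225 V [136, 135, 139, 137, 140, 135, 131, 131, 131, 129, 128, 129, 128, 130, 60, 60, 62, 46, 42, 59, 83, 85, 74, 63, 62, 61, 60, 60, 61, 62, 62, 61, 60, 63, 60, 61, 64, 63, 62, 61, 64, 64, 63, 61, 63, 73, 34, 51, 36, 40, 65, 65, 66, 125, 130, 126, 128, 128, 128, 125, 136, 135, 137, 133, 133, 138]
232 V [142, 136, 136, 140, 139, 132, 129, 129, 129, 130, 129, 131, 129, 131, 62, 62, 61, 48, 43, 60, 85, 86, 74, 61, 60, 63, 61, 64, 63, 62, 63, 64, 61, 64, 65, 64, 63, 62, 63, 62, 64, 65, 64, 65, 66, 79, 31, 53, 33, 38, 66, 66, 64, 121, 131, 129, 129, 128, 128, 125, 131, 136, 132, 
[... 235 characters left out ...]
 70, 67, 67, 114, 127, 126, 127, 128, 128, 129, 135, 133, 133, 138, 138, 134]
330 V [137, 136, 136, 139, 139, 133, 134, 133, 132, 134, 135, 136, 132, 132, 135, 77, 77, 77, 78, 80, 78, 80, 78, 78, 79, 80, 80, 80, 82, 80, 82, 80, 80, 81, 82, 82, 82, 80, 82, 82, 80, 83, 82, 83, 83, 81, 81, 82, 85, 83, 83, 83, 83, 86, 136, 137, 136, 134, 136, 134, 133, 133, 135, 135, 135, 140]
320 V [139, 134, 139, 136, 137, 134, 131, 133, 134, 135, 134, 137, 84, 75, 75, 75, 77, 75, 76, 130, 146, 147, 138, 133, 132, 133, 133, 133, 133, 134, 133, 134, 132, 131, 133, 132, 132, 132, 134, 133, 133, 119, 120, 118, 117, 119, 119, 120, 119, 101, 80, 82, 82, 82, 82, 133, 136, 134, 133, 134, 133, 136, 136, 138, 137, 137]
```

```bash
python3 -m creep '0.0024 0.010 0 -0.5 0;0.0024 0.010 0.04 -0.5 0;0.0024 0.010 0.08 -0.5 0;0.0024 0.010 0.09 -0.5 0;0.0024 0.010 0.09 -0.5 0;0.0024 0.010 0.09 -0.5 0'
python3 d.py .5595 .0165 .1249 76.4
```

```text
t: 2.43
tcp_pos: [0.56, 0.0169, 0.1828]
tool_rot: [0.367, 3.116, -0.008]
force: [-0.3, -0.5, 1.0]
gripper_width: 1.001
shift [ 0.0007 -0.0002  0.0579] turn 0.2 | tcp [0.56   0.0169 0.1828] t 2.43 F [-0.3 -0.5  1. ] w 1.001 tilt [ 0.003 -0.006 -1.   ]
```

```bash
python3 -m creep '0.0007 0 0.03 0.2 0;0.0007 0 0.05 0.2 0;0.0007 0 0.058 0.2 0;0.0007 0 0.058 0.2 0.1;0.0007 0 0.058 0.2 0.1'
python3 d.py .5595 .0165 .1249 76.4
python3 - <<'E'
from h import *
c=cam("wrist");cv2.imwrite("pics/w2.png",np.clip(c["img"][100:480]*1.8,0,255).astype(np.uint8))
E
```

```text
t: 2.85
tcp_pos: [0.5609, 0.0166, 0.1269]
tool_rot: [0.372, 3.113, -0.008]
force: [0.2, -0.9, 0.3]
gripper_width: 0.899
shift [ 0.0013 -0.0005  0.002 ] turn -0.0 | tcp [0.5609 0.0166 0.1269] t 2.85 F [ 0.2 -0.9  0.3] w 0.899 tilt [ 0.006 -0.006 -1.   ]
```

View pics/w2.png

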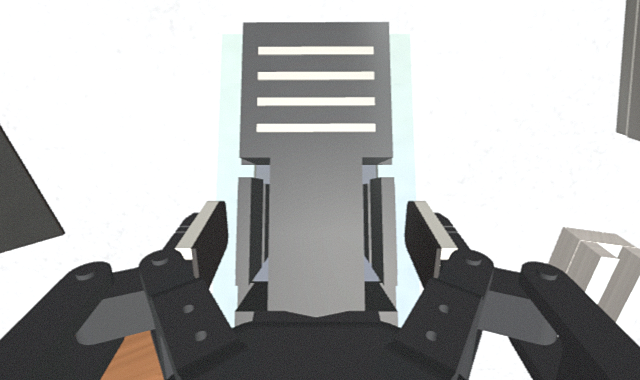

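```bash
python3 -m creep '0.001 0 0.001 0 0.2;0.001 0 0.001 0 0.3;0.001 0 0.001 0 0.4;0.001 0 0.001 0 0.6;0.001 0 0.001 0 0.8;0.001 0 0.001 0 1;0.001 0 0.001 0 1;0.001 0 0.001 0 1'
python3 d.py .5595 .0165 .1249 76.4
```

```text
t: 3.57
tcp_pos: [0.5617, 0.0166, 0.1305]
tool_rot: [0.371, 3.109, -0.009]
force: [-7.6, 0.2, 16.9]
gripper_width: 0.512
shift [ 0.0022 -0.0006  0.0056] turn -0.0 | tcp [0.5617 0.0166 0.1305] t 3.57 F [-7.6  0.2 16.9] w 0.512 tilt [ 0.01  -0.007 -1.   ]
```

```bash
python3 -m creep '0.0021 0 -0.0046 0 1;0.0041 0 -0.0091 0 1;0.0062 0 -0.0137 0 1;0.0083 0 -0.0182 0 1'
python3 d.py .5595 .0165 .1249 76.4
python3 -m creep '0.0041 0 -0.0091 0 1;0.0083 0 -0.0182 0 1;0.0124 0 -0.0273 0 1;0.0165 0 -0.0364 0 1;0.0165 0 -0.0364 0 1'
python3 d.py .492 -.329 .25 93.5
python3 - <<'E'
from h import *
c=cam("scene");a=cv2.resize(c["img"][130:290,180:420],None,fx=2.5,fy=2.5)
w=cv2.resize(cam("wrist")["img"],None,fx=.5,fy=.5)
o=np.zeros((400+240,600,3),np.uint8)[:600];o[:400,:600]=a;o[400:,:320]=w[:200];cv2.imwrite("pics/p3.png",np.clip(o*1.6,0,255).astype(np.uint8))
E
```

```text
t: 3.9
tcp_pos: [0.5528, 0.0188, 0.1485]
tool_rot: [0.371, 3.11, -0.009]
force: [-0.1, -0.0, -2.8]
gripper_width: 0.504
shift [-0.0068 -0.0005  0.0237] turn -0.0 | tcp [0.5528 0.0188 0.1485] t 3.9 F [-0.1 -0.  -2.8] w 0.504 tilt [ 0.009 -0.007 -1.   ]
t: 4.32
tcp_pos: [0.5371, 0.023, 0.1875]
tool_rot: [0.37, 3.106, -0.009]
force: [0.7, 0.4, -2.3]
gripper_width: 0.508
shift [-0.0398 -0.353  -0.0605] turn -17.1 | tcp [0.5371 0.023  0.1875] t 4.32 F [ 0.7  0.4 -2.3] w 0.508 tilt [ 0.013 -0.007 -1.   ]
```

View pics/p3.png

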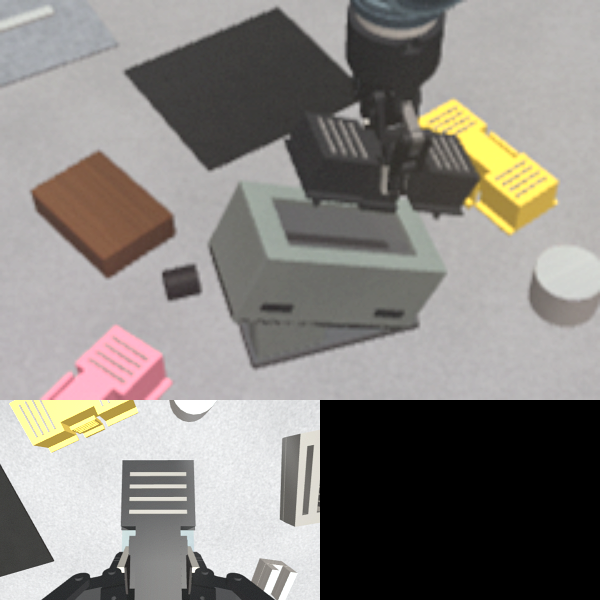

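```bash
python3 -m creep '0 0 -0.04 -3 1;-0.005 -0.03 -0.05 -6 1;-0.01 -0.07 -0.05 -9 1;-0.015 -0.11 -0.05 -12 1;-0.02 -0.15 -0.05 -15 1;-0.025 -0.19 -0.05 -17.1 1;-0.03 -0.23 -0.05 -17.1 1;-0.035 -0.27 -0.05 -17.1 1'
python3 d.py .497 -.329 .075 93.5
```

```text
t: 5.08
tcp_pos: [0.5058, -0.2492, 0.2364]
tool_rot: [-0.095, 3.131, -0.01]
force: [1.3, 1.1, -2.7]
gripper_width: 0.511
shift [ 0.0151 -0.0781  0.1618] turn -0.0 | tcp [ 0.5058 -0.2492  0.2364] t 5.08 F [ 1.3  1.1 -2.7] w 0.511 tilt [ 0.01  -0.006 -1.   ]
```

```bash
python3 -m creep '0.005 -0.035 0.02 0 1;0.01 -0.065 0.05 0 1;0.015 -0.078 0.09 0 1;0.015 -0.078 0.12 0 1;0.015 -0.078 0.145 0 1;0.015 -0.078 0.155 0 1;0.015 -0.078 0.155 0 1;0.015 -0.078 0.155 0 1'
python3 d.py .497 -.329 .024 93.5
python3 - <<'E'
from h import *
c=cam("scene");a=cv2.resize(c["img"][80:260,180:420],None,fx=2.5,fy=2.5)
cv2.imwrite("pics/p4.png",np.clip(a*1.7,0,255).astype(np.uint8))
E
```

```text
t: 5.75
tcp_pos: [0.4974, -0.329, 0.0822]
tool_rot: [-0.095, 3.131, -0.01]
force: [-0.4, 0.1, -1.9]
gripper_width: 0.508
shift [0.0009 0.0004 0.0581] turn -0.0 | tcp [ 0.4974 -0.329   0.0822] t 5.75 F [-0.4  0.1 -1.9] w 0.508 tilt [ 0.01  -0.006 -1.   ]
```

View pics/p4.png

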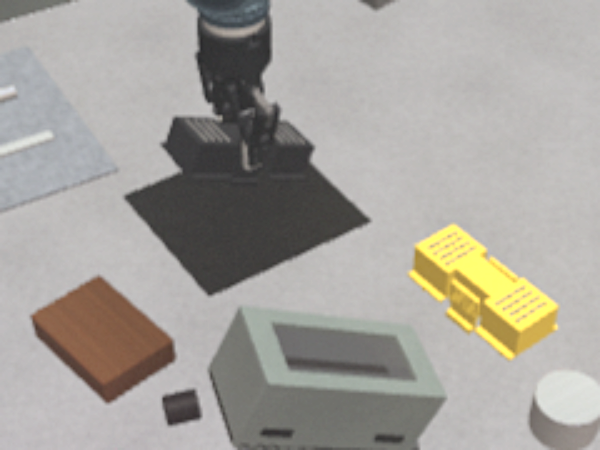

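The view shows the cover held tilted over the mat's middle, around (240,150). I'll lower it so the edge on the mat pivots it level in the pads.

```bash
python3 -m creep '0.0002 0 0.01 0 1;0.0002 0 0.02 0 1;0.0003 0 0.028 0 1;0.0004 0 0.034 0 1;0.0004 0 0.034 0 1'
python3 d.py .497 -.329 .024 93.5
python3 -m creep '0.0002 0 0.004 0 1;0.0002 0 0.008 0 1;0.0002 0 0.012 0 1;0.0002 0 0.012 0 1'
python3 d.py .497 -.329 .024 93.5
```

```text
t: 6.22
tcp_pos: [0.4984, -0.3298, 0.0496]
tool_rot: [-0.096, 3.129, -0.013]
force: [-1.5, 1.0, 3.1]
gripper_width: 0.51
shift [0.0016 0.0011 0.0255] turn 0.0 | tcp [ 0.4984 -0.3298  0.0496] t 6.22 F [-1.5  1.   3.1] w 0.51 tilt [ 0.011 -0.008 -1.   ]
t: 6.55
tcp_pos: [0.5032, -0.3322, 0.0422]
tool_rot: [-0.094, 3.119, -0.021]
force: [6.7, 2.9, 15.6]
gripper_width: 0.511
shift [0.0063 0.0038 0.0181] turn -0.1 | tcp [ 0.5032 -0.3322  0.0422] t 6.55 F [ 6.7  2.9 15.6] w 0.511 tilt [ 0.021 -0.013 -1.   ]
```

```bash
python3 -m creep '0.004 0.003 0.006 0 1;0.006 0.004 0.012 0 1;0.007 0.004 0.018 0 1;0.007 0.004 0.020 0 1'
python3 d.py .497 -.329 .024 93.5
```

```text
t: 6.88
tcp_pos: [0.5004, -0.332, 0.0262]
tool_rot: [-0.094, 3.111, -0.033]
force: [4.7, -0.2, 11.4]
gripper_width: 0.508
shift [0.0033 0.0033 0.0021] turn -0.1 | tcp [ 0.5004 -0.332   0.0262] t 6.88 F [ 4.7 -0.2 11.4] w 0.508 tilt [ 0.029 -0.02  -0.999]
```

```bash
python3 -m creep '0.003 0.003 0.002 0 1;0.003 0.003 0.005 0 1;0.003 0.003 0.005 0 1'
python3 d.py .497 -.329 .024 93.5
python3 - <<'E'
from h import *
c=cam("scene");a=cv2.resize(c["img"][90:230,200:360],None,fx=4,fy=4)
cv2.imwrite("pics/p5.png",np.clip(a*1.9,0,255).astype(np.uint8))
E
```

```text
t: 7.13
tcp_pos: [0.5, -0.3319, 0.0244]
tool_rot: [-0.094, 3.106, -0.041]
force: [2.3, -1.7, 9.9]
gripper_width: 0.508
shift [0.0028 0.0031 0.0002] turn -0.0 | tcp [ 0.5    -0.3319  0.0244] t 7.13 F [ 2.3 -1.7  9.9] w 0.508 tilt [ 0.035 -0.026 -0.999]
```

View pics/p5.png

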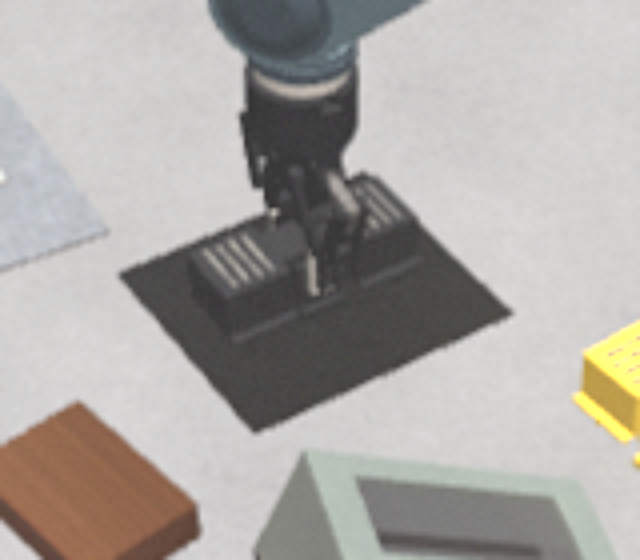

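The cover sits level on the mat. I'll release it, go up, and measure with the top camera.

```bash
python3 -m creep '0 0 0 0 0.3;0 0 0 0 0.1;0 0 0 0 0;0 0 0 0 0;0 0 0 0 0'
python3 -m creep '0 0 -0.04 0 0;0 0 -0.08 0 0;0 0 -0.12 0 0;0.0 0 -0.16 0 0'
python3 d.py .54 .294 .25 88
python3 - <<'E'
from h import *
w=cam("wrist");c=cam("top")
a=cv2.resize(c["img"][210:340,400:560],None,fx=3,fy=3);b=cv2.resize(w["img"],(480,360))
im=np.vstack([a,b])[:600];cv2.imwrite("pics/p6.png",np.clip(im*1.9,0,255).astype(np.uint8));cv2.imwrite("pics/w6.png",w["img"])
M=np.float64([[.5928,-.2243,.004],[.6064,-.4219,.004],[.39,-.4332,.004],[.3776,-.2378,.004],[.4917,-.3293,.018],[.4917,-.3293,.004]])
print(proj(w,M).round(0).tolist())
E
```

```text
t: 7.6
tcp_pos: [0.4997, -0.3317, 0.0239]
tool_rot: [-0.094, 3.107, -0.04]
force: [-0.2, 0.5, 0.4]
gripper_width: 1.002
t: 7.93
tcp_pos: [0.4938, -0.3272, 0.185]
tool_rot: [-0.094, 3.107, -0.039]
force: [1.2, -0.5, 0.2]
gripper_width: 1.004
shift [-0.0861  0.6154 -0.0784] turn 5.5 | tcp [ 0.4938 -0.3272  0.185 ] t 7.93 F [ 1.2 -0.5  0.2] w 1.004 tilt [ 0.033 -0.024 -0.999]
[[413.0, 311.0], [226.0, 310.0], [206.0, 88.0], [436.0, 86.0], [319.0, 214.0], [319.0, 210.0]]
```

View pics/p6.png

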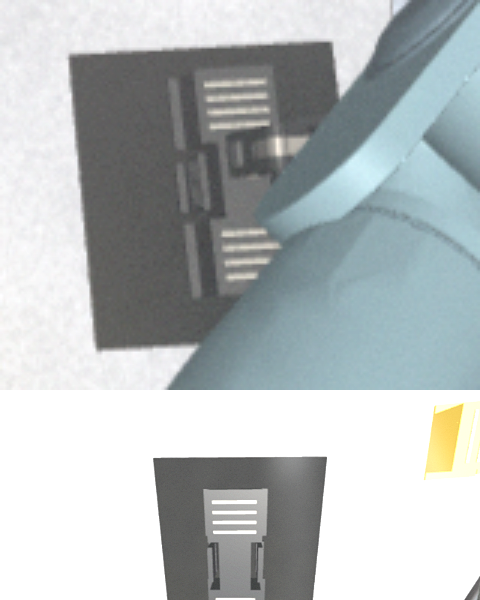

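Run:
```python
from h import *
w=cam("wrist"); g=cv2.cvtColor(w["img"],6)
print("col",g[80:340:3,285].tolist()); print("row",g[160,200:440:3].tolist());print("row205",g[205,250:400:3].tolist())
P=onz(w,np.float64([[272,133],[356,133],[314,133]]),[.058]*3);print(P.round(4))
```

```text
col [166, 106, 51, 50, 51, 50, 49, 48, 51, 53, 51, 53, 49, 51, 48, 66, 94, 91, 91, 89, 88, 89, 88, 87, 89, 88, 86, 85, 86, 87, 87, 86, 85, 82, 82, 82, 84, 83, 79, 69, 40, 81, 80, 78, 79, 77, 77, 77, 77, 73, 75, 69, 71, 69, 65, 75, 73, 71, 73, 74, 70, 71, 69, 67, 66, 67, 65, 65, 62, 60, 57, 51, 50, 48, 51, 79, 165, 162, 163, 163, 167, 159, 164, 172, 163, 166, 166]
row [170, 161, 163, 165, 170, 162, 167, 46, 49, 49, 49, 47, 49, 47, 48, 50, 50, 48, 51, 50, 51, 51, 50, 50, 51, 48, 47, 88, 86, 88, 87, 87, 87, 85, 87, 87, 89, 88, 89, 87, 90, 89, 89, 91, 90, 91, 92, 90, 92, 94, 91, 94, 92, 95, 71, 56, 51, 54, 57, 58, 57, 57, 59, 58, 59, 56, 58, 57, 56, 54, 55, 56, 53, 51, 51, 52, 49, 52, 146, 164]
row205 [48, 48, 50, 48, 49, 50, 49, 54, 52, 50, 49, 64, 80, 76, 38, 54, 53, 81, 82, 80, 81, 82, 83, 81, 82, 84, 82, 81, 83, 80, 79, 47, 44, 40, 85, 86, 52, 53, 53, 54, 53, 56, 54, 54, 55, 58, 56, 56, 55, 59]
[[ 0.4278 -0.3741  0.058 ]
 [ 0.4239 -0.3104  0.058 ]
 [ 0.4259 -0.3421  0.058 ]]
```

Run:
```python
from h import *
w=cam("wrist")
P=onz(w,np.float64([[320,126],[320,291]]),[.058]*2);print(P.round(4),P.mean(0),np.linalg.norm(P[0]-P[1]))
P=onz(w,np.float64([[281,160],[359,160],[283,205],[357,205]]),[.058,.058,.052,.052]);print(P.round(4))
m=onz(w,np.float64([[204,91],[435,90],[413,307]]),[.004]*3);print(m.round(4),(m[0]+m[2])/2)
```

```text
[[ 0.4185 -0.3359  0.058 ]
 [ 0.5548 -0.3272  0.058 ]] [ 0.48663406 -0.33153577  0.058     ] 0.13655594045152816
[[ 0.445  -0.3643  0.058 ]
 [ 0.4413 -0.3046  0.058 ]
 [ 0.4817 -0.3625  0.052 ]
 [ 0.4776 -0.302   0.052 ]]
[[ 0.3962 -0.4401  0.004 ]
 [ 0.384  -0.2407  0.004 ]
 [ 0.5936 -0.2274  0.004 ]] [ 0.49491534 -0.33376055  0.004     ]
```

The cover is upright within about 8 mm of the mat's middle. Next, the filter.

```bash
python3 -m creep '-0.01 0.02 -0.035 5.5 0;-0.02 0.05 -0.06 5.5 0;-0.026 0.09 -0.07 5.5 0;-0.03 0.13 -0.07 5.5 0;-0.035 0.17 -0.07 5.5 0;-0.04 0.21 -0.07 5.5 0;-0.045 0.25 -0.07 5.5 0;-0.05 0.29 -0.07 5.5 0'
python3 d.py .54 .294 .22 87.7
```

```text
t: 8.8
tcp_pos: [0.5233, -0.0317, 0.2458]
tool_rot: [0.055, 3.108, -0.039]
force: [1.4, 0.0, -0.0]
gripper_width: 1.002
shift [-0.0044  0.3266  0.0179] turn 0.2 | tcp [ 0.5233 -0.0317  0.2458] t 8.8 F [ 1.4  0.  -0. ] w 1.002 tilt [ 0.032 -0.026 -0.999]
```

```bash
python3 -m creep '-0.004 0.04 0.018 0 0;-0.004 0.08 0.018 0 0;-0.004 0.12 0.018 0 0;-0.004 0.16 0.018 0 0;-0.004 0.2 0.018 0 0;-0.004 0.24 0.018 0 0;-0.004 0.28 0.018 0 0;-0.004 0.315 0.018 0 0' >/dev/null
python3 -m creep '-0.0 0.01 0 0 0;0 0.014 0 0 0;0 0.014 0 0 0;0 0.014 0 0 0'
python3 d.py .54 .294 .086 87.7
python3 - <<'E'
from h import *
w=cam("wrist");cv2.imwrite("pics/w7.png",w["img"])
print(proj(w,[[.5398+.025,.294,.12],[.5398-.025,.294,.12],[.5398,.294,.12]]).round(0).tolist(),w["eye"],w["M"].tolist())
cv2.imwrite("pics/w7c.png",np.clip(cv2.resize(w["img"][60:400,200:480],None,fx=1.75,fy=1.75)*1.3,0,255).astype(np.uint8))
E
```

```text
t: 9.8
tcp_pos: [0.5378, 0.2973, 0.2156]
tool_rot: [0.055, 3.115, -0.043]
force: [0.6, -0.5, 0.9]
gripper_width: 1.002
shift [0.0011 0.0003 0.1296] turn 0.3 | tcp [0.5378 0.2973 0.2156] t 9.8 F [ 0.6 -0.5  0.9] w 1.002 tilt [ 0.026 -0.028 -0.999]
[[317.0, 276.0], [315.0, 211.0], [316.0, 244.0]] [0.45969099 0.30343869 0.35705482] [[0.03588762244525837, 0.9474176891310387, 0.3179808184102102], [0.998985088043035, -0.025343590383832815, -0.037235685761153776], [-0.02721897174533752, 0.3189943961076072, -0.947365664793203]]
```

View pics/w7c.png

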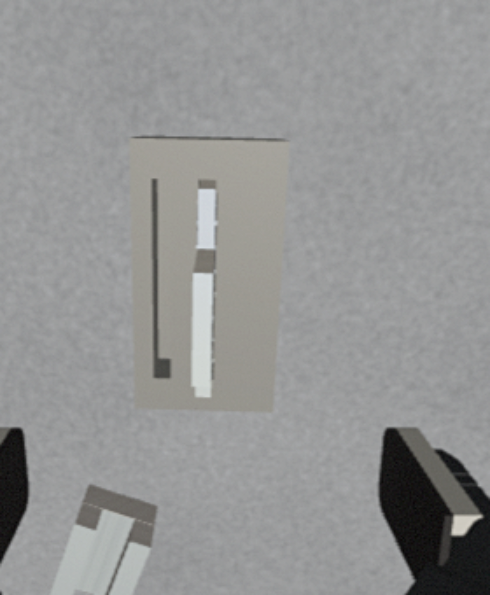

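```bash
python3 -m creep '-0.002 0 0.04 0.3 0;-0.002 0 0.08 0.3 0;-0.002 0 0.11 0.3 0;-0.002 0 0.129 0.3 0;-0.002 0 0.129 0.3 0;-0.002 0 0.129 0.3 0'
python3 d.py .5415 .294 .086 87.7
python3 -m creep '0 0 0 0 0.5;0 0 0 0 0.8;0 0 0 0 1;0 0 0 0 1;0 0 0 0 1;0 0 0 0 1;0 0 0 0 1'
python3 d.py .5415 .294 .086 87.7
```

```text
t: 10.35
tcp_pos: [0.5433, 0.2918, 0.0868]
tool_rot: [0.067, 3.115, -0.044]
force: [0.4, 0.5, 0.4]
gripper_width: 1.0
shift [0.002  0.0021 0.0007] turn -0.2 | tcp [0.5433 0.2918 0.0868] t 10.35 F [0.4 0.5 0.4] w 1.0 tilt [ 0.025 -0.029 -0.999]
t: 10.93
tcp_pos: [0.5436, 0.2933, 0.0873]
tool_rot: [0.07, 3.114, -0.038]
force: [0.9, 4.2, -0.2]
gripper_width: 0.088
shift [0.0021 0.0007 0.0013] turn -0.3 | tcp [0.5436 0.2933 0.0873] t 10.93 F [ 0.9  4.2 -0.2] w 0.088 tilt [ 0.026 -0.025 -0.999]
```

```bash
python3 -m creep '0 0.0006 -0.006 0 1;0 0.0006 -0.013 0 1;-0.0005 0.0006 -0.020 0 1;-0.0005 0.0006 -0.022 0 1;-0.0005 0.0006 -0.022 0 1'
python3 d.py .5436 .294 .1093 87.7
python3 - <<'E'
from h import *
c=cam("scene");cv2.imwrite("pics/s8.png",c["img"])
E
```

```text
t: 11.35
tcp_pos: [0.5442, 0.2944, 0.1106]
tool_rot: [0.07, 3.112, -0.038]
force: [0.7, 0.2, -1.2]
gripper_width: 0.084
shift [ 0.0006 -0.0004  0.0013] turn -0.3 | tcp [0.5442 0.2944 0.1106] t 11.35 F [ 0.7  0.2 -1.2] w 0.084 tilt [ 0.028 -0.025 -0.999]
```

```bash
python3 -m creep '0.005 0 0 0 1;0.012 0 -0.004 0 1;0.019 0 -0.0075 0 1;0.027 0 -0.0105 0 1;0.036 0 -0.0125 0 1;0.042 0 -0.014 0 1;0.045 0 -0.0145 0 1;0.045 0 -0.0145 0 1'
python3 d.py .5 .294 .25 87.7
python3 - <<'E'
from h import *
c=cam("scene");cv2.imwrite("pics/s9.png",c["img"]);w=cam("wrist");cv2.imwrite("pics/w9.png",w["img"])
a=cv2.resize(c["img"][240:380,330:460],(390,420));b=cv2.resize(w["img"][60:480,160:480],(400,420+105))[:420]
cv2.imwrite("pics/p9.png",np.clip(np.hstack([a,b])*1.3,0,255).astype(np.uint8))
E
```

```text
t: 12.07
tcp_pos: [0.4994, 0.297, 0.1242]
tool_rot: [0.069, 3.11, -0.036]
force: [4.9, 0.2, 0.1]
gripper_width: 0.084
shift [-0.0047 -0.0058 -0.1257] turn -0.3 | tcp [0.4994 0.297  0.1242] t 12.07 F [4.9 0.2 0.1] w 0.084 tilt [ 0.03  -0.024 -0.999]
```

View pics/p9.png

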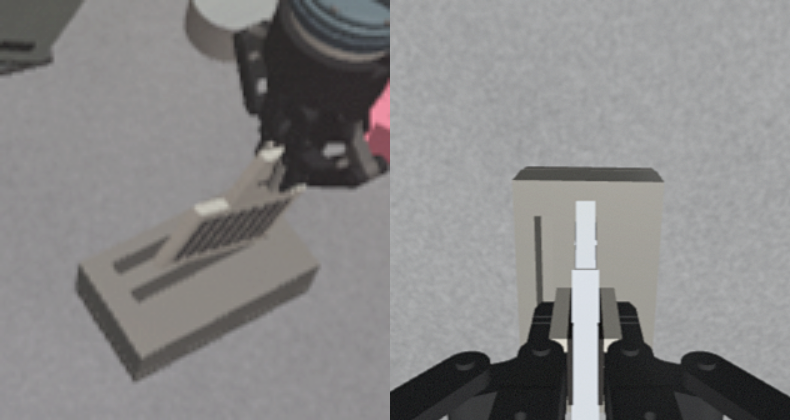

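```bash
python3 -m creep '-0.001 0 -0.03 0 1;-0.001 0 -0.07 0 1;-0.001 0 -0.11 0 1;-0.001 -0.03 -0.13 0 1;-0.001 -0.07 -0.13 3 1;-0.001 -0.11 -0.13 6 1;-0.001 -0.15 -0.13 9 1;-0.001 -0.19 -0.13 11.3 1'
python3 d.py .5293 .023 .235 76.4
```

```text
t: 12.83
tcp_pos: [0.4858, 0.109, 0.2569]
tool_rot: [0.378, 3.092, -0.032]
force: [0.3, -1.1, -1.8]
gripper_width: 0.082
shift [-0.0623 -0.0726  0.025 ] turn -0.4 | tcp [0.4858 0.109  0.2569] t 12.83 F [ 0.3 -1.1 -1.8] w 0.082 tilt [ 0.024 -0.024 -0.999]
```

```bash
python3 -m creep '-0.02 -0.02 0 -0.4 1;-0.04 -0.045 0.0 -0.4 1;-0.0615 -0.0715 0.01 -0.4 1;-0.0615 -0.0715 0.02 -0.4 1;-0.0615 -0.0715 0.024 -0.4 1;-0.0615 -0.0715 0.024 -0.4 1;-0.0615 -0.0715 0.024 -0.4 1'
python3 d.py .5293 .023 .1958 76.4
python3 - <<'E'
from h import *
c=cam("scene");cv2.imwrite("pics/s10.png",c["img"]);w=cam("wrist");cv2.imwrite("pics/w10.png",w["img"])
seat=np.array([.5677,.0140,.124]);B=frame(-13.6,-25)
S=np.array([[x,y,-.018] for x in(-.0555,.0555) for y in(-.0055,.0055)]+[[x,y,0] for x in(-.068,.068) for y in(-.03,.03)])
print("pred wrist",proj(w,seat+S@B.T).round(1).tolist())
print("pred scene",proj(c,seat+S@B.T).round(1).tolist())
a=cv2.resize(c["img"][120:270,250:400],(400,400),interpolation=2);b=cv2.resize(w["img"][40:340,200:440],(400,500),interpolation=2)
o=np.zeros((500,800,3),np.uint8);o[:400,:400]=a;o[:,400:]=b
cv2.imwrite("pics/p10.png",np.clip(o*1.7,0,255).astype(np.uint8))
E
```

```text
t: 13.42
tcp_pos: [0.5277, 0.0254, 0.235]
tool_rot: [0.366, 3.097, -0.031]
force: [0.8, 0.7, -2.4]
gripper_width: 0.083
shift [-0.0012 -0.0013  0.0392] turn 0.1 | tcp [0.5277 0.0254 0.235 ] t 13.42 F [ 0.8  0.7 -2.4] w 0.083 tilt [ 0.021 -0.023 -1.   ]
pred wrist [[311.0, 219.7], [323.5, 219.8], [309.6, 349.9], [322.7, 350.1], [281.0, 200.7], [353.4, 201.1], [277.5, 370.4], [354.0, 371.4]]
pred scene [[333.5, 226.1], [335.0, 229.5], [292.3, 222.3], [293.6, 225.9], [337.8, 214.0], [346.4, 232.3], [287.5, 208.5], [294.9, 228.0]]
```

View pics/p10.png

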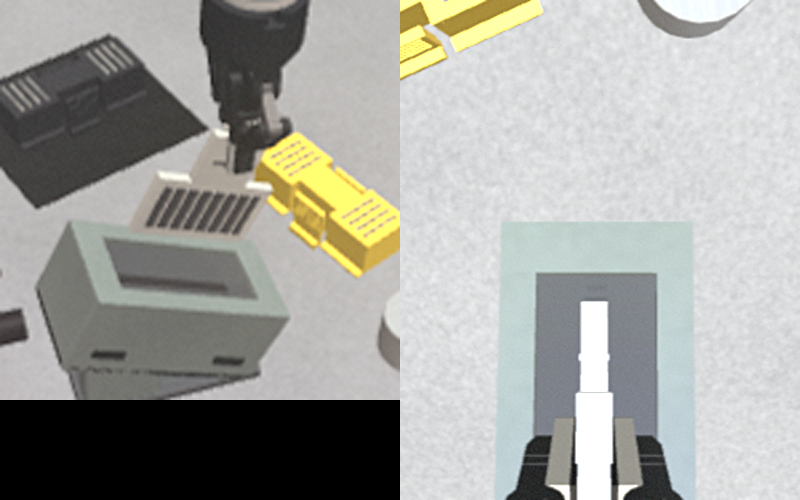

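Last view: the filter is held tilted, nearly parallel to the rim, and its lower end is centred over the opening (crop x 597 against 536–657). I'll work from numbers now.

Run:
```python
from h import *
w=cv2.cvtColor(cv2.imread("pics/w10.png"),6)
for r in range(200,226): print(r,w[r,302:336].tolist())
c=cam("scene")
px=np.array([[160,176],[271,187],[131,226],[243,236]])/2.6667+[250,120]
B=frame(-13.6,0); n=B[:,1]; s=read_state(); P0=s["tcp_pos"]+n*.004
d=ray(c,px); t=((P0-c["eye"])@n)/(d@n); P=c["eye"]+d*t[:,None]; L=(P-s["tcp_pos"])@B
print(L.round(4).tolist())
f=lambda a,b:np.degrees(np.arctan2(L[b,2]-L[a,2],L[b,0]-L[a,0]))
print("edges tilt",f(1,0),f(3,2),"sides",f(2,0)-90,f(3,1)-90, np.linalg.norm(L[0]-L[1]),np.linalg.norm(L[0]-L[2]))
# rim near edge tilt as a check
q=np.array([[100,302],[288,319]])/2.6667+[250,120];print("rim corner px",q.tolist())
```

```text
200 [122, 123, 122, 122, 121, 121, 120, 121, 122, 122, 122, 122, 120, 121, 121, 119, 121, 121, 120, 121, 122, 120, 122, 122, 121, 122, 122, 123, 122, 122, 122, 120, 121, 122]
201 [124, 122, 124, 124, 122, 122, 124, 122, 123, 121, 124, 123, 123, 122, 122, 123, 121, 121, 121, 121, 122, 122, 122, 122, 122, 122, 124, 123, 124, 122, 124, 122, 122, 123]
202 [123, 121, 124, 122, 123, 123, 122, 122, 123, 124, 123, 124, 122, 121, 122, 121, 123, 121, 123, 122, 121, 121, 123, 123, 124, 125, 125, 124, 126, 125, 124, 122, 124, 122]
203 [105, 104, 104, 103, 104, 103, 104, 104, 104, 102, 103, 102, 103, 104, 102, 101, 103, 101, 101, 102, 102, 104, 103, 103, 103, 102, 103, 104, 103, 105, 103, 102, 103, 101]
204 [80, 77, 77, 78, 77, 78, 75, 75, 77, 75, 77, 77, 78, 77, 76, 77, 77, 74, 79, 76, 78, 78, 76, 77, 78, 77, 77, 76, 78, 78, 76, 76, 76, 78]
205 [79, 77, 76, 76, 77, 76, 77, 77, 77, 76, 76, 75, 75, 73, 75, 76, 75, 73, 74, 74, 75, 72, 76, 77, 77, 74, 74, 76, 76, 77, 76, 76, 76, 75]
206 [77, 78, 81, 80, 79, 79, 80, 79, 78, 78, 76, 78, 78, 78, 76, 77, 78, 76, 76, 79, 75, 76, 78, 79, 77, 79, 79, 78, 8
[... 2419 characters left out ...]
5, 118, 78, 73, 78, 78, 78, 76, 79, 78, 79, 77, 77]
224 [78, 79, 77, 78, 76, 75, 116, 163, 177, 175, 174, 174, 175, 175, 174, 175, 174, 175, 175, 175, 178, 163, 119, 78, 76, 79, 79, 78, 80, 78, 79, 77, 76, 79]
225 [78, 79, 77, 78, 78, 76, 116, 164, 177, 176, 174, 175, 175, 175, 175, 175, 174, 175, 175, 175, 178, 164, 118, 76, 74, 77, 77, 79, 77, 77, 78, 78, 77, 77]
[[0.061, 0.004, 0.0088], [-0.0341, 0.004, -0.0304], [0.085, 0.004, -0.0403], [-0.013, 0.004, -0.0826]]
edges tilt 22.404871139463893 23.337162962359244 sides 26.104704464586447 21.979997063542967 0.1028256024742644 0.05458840923469398
rim corner px [[287.4995312558593, 233.24858439269508], [357.99865001687476, 239.62350470619117]]
```

```bash
cat > al.py <<'E'
from h import *
import sys
# filter's low bottom corner, in tool frame, from its pixel in w10 and depth .0887
w=cam("wrist");T=w["tool_from_camera"];K=w["intrinsics"]
r=T[:3,:3]@np.linalg.solve(K,[316.2,220.5,1]);C=T[:3,3]+r*((.0887-T[2,3])/r[2])
s=read_state();M=R.from_rotvec(s["tool_rot"]).as_matrix();B=frame(-13.6,-25)
seat=np.array([.5677,.0140,.124])+frame(-13.6,0)@[.0022,.0006,0]
L=B.T@(s["tcp_pos"]+M@C-seat)
print("corner tool",C.round(4),"corner in seat (want x -.053,y 0)",L.round(4),"F",s["force"].round(1),"t",round(s["t"],2))
for z in map(float,sys.argv[1:]): print(z,"shift",(M.T@(B@(np.array([-.053,0,z])-L))).round(4))
print("tool y in seat",(B.T@M[:,1]).round(3))
E
python3 al.py .005 -.012
```

```text
corner tool [ 0.0197 -0.0002  0.0887] corner in seat (want x -.053,y 0) [-0.0443 -0.0007  0.0464] F [ 0.1 -0.1 -2.1] t 13.62
0.005 shift [-0.0084  0.0013  0.0414]
-0.012 shift [-0.0151  0.0016  0.0571]
tool y in seat [-0.009  1.    -0.015]
```

```bash
python3 -m creep '-0.003 0.0005 0.01 0 1;-0.006 0.001 0.025 0 1;-0.0084 0.0013 0.0365 0 1;-0.0084 0.0013 0.0414 0 1;-0.0084 0.0013 0.0414 0 1;-0.0084 0.0013 0.0414 0 1'
python3 al.py -.008 -.016
python3 - <<'E'
from h import *
w=cam("wrist");cv2.imwrite("pics/w11.png",w["img"]);g=cv2.cvtColor(w["img"],6)
for r in range(190,232,3): print(r,g[r,290:350:2].tolist())
print(g[205,250:390:3].tolist())
E
```

```text
t: 14.12
tcp_pos: [0.5381, 0.0236, 0.1951]
tool_rot: [0.365, 3.094, -0.032]
force: [-0.2, 1.1, -1.3]
gripper_width: 0.082
corner tool [ 0.0197 -0.0002  0.0887] corner in seat (want x -.053,y 0) [-0.0526  0.      0.0052] F [-0.3 -0.2 -0.8] t 14.17
-0.008 shift [-0.0048  0.0002  0.0123]
-0.016 shift [-0.008   0.0003  0.0196]
tool y in seat [-0.009  1.    -0.015]
190 [124, 122, 123, 124, 121, 121, 121, 121, 123, 122, 119, 120, 121, 119, 120, 122, 120, 122, 121, 120, 118, 118, 121, 119, 119, 120, 120, 119, 119, 119]
193 [122, 123, 124, 123, 123, 123, 121, 122, 120, 122, 119, 119, 121, 122, 121, 121, 120, 121, 120, 120, 121, 119, 121, 120, 118, 121, 119, 119, 120, 119]
196 [121, 123, 122, 123, 123, 124, 123, 120, 121, 120, 121, 121, 119, 120, 122, 121, 121, 121, 122, 122, 123, 123, 123, 121, 120, 120, 121, 120, 121, 121]
199 [124, 124, 124, 123, 124, 123, 122, 126, 124, 124, 124, 122, 123, 122, 121, 121, 124, 124, 123, 124, 122, 123, 123, 122, 122, 123, 122, 122, 124, 123]
202 [77, 74, 78, 76, 76, 77, 77, 75, 77, 78, 75, 76, 74, 73, 76, 73, 75, 75, 76, 75, 77, 75, 76, 76, 76, 75, 78, 77, 
[... 666 characters left out ...]
79, 78, 78, 88, 86, 85, 85, 85, 86, 88, 78, 78, 77, 77, 77, 78, 80, 78, 80, 79, 79, 80, 80]
223 [77, 79, 79, 79, 78, 79, 78, 79, 78, 117, 178, 177, 174, 175, 175, 176, 177, 126, 74, 77, 78, 78, 78, 79, 76, 79, 77, 76, 80, 80]
226 [78, 76, 79, 77, 79, 79, 78, 78, 75, 116, 177, 174, 175, 175, 174, 175, 177, 126, 77, 78, 79, 79, 76, 78, 77, 80, 78, 78, 79, 78]
229 [79, 77, 79, 77, 77, 77, 76, 79, 75, 116, 177, 174, 175, 174, 176, 174, 178, 123, 76, 78, 79, 78, 79, 78, 77, 77, 79, 79, 80, 79]
[121, 120, 122, 121, 122, 122, 122, 122, 85, 80, 79, 80, 79, 81, 78, 78, 78, 79, 79, 82, 77, 78, 80, 79, 77, 79, 78, 80, 78, 78, 80, 79, 81, 78, 81, 82, 86, 122, 119, 122, 123, 122, 121, 122, 122, 131, 129]
```

```bash
python3 -m creep '-0.0016 0 0.004 0 1;-0.0032 0.0001 0.008 0 1;-0.0048 0.0002 0.0123 0 1;-0.0048 0.0002 0.0123 0 1'
python3 al.py -.016 -.024
```

```text
t: 14.55
tcp_pos: [0.5434, 0.0222, 0.1829]
tool_rot: [0.365, 3.093, -0.032]
force: [-0.1, 0.6, -1.6]
gripper_width: 0.086
corner tool [ 0.0197 -0.0002  0.0887] corner in seat (want x -.053,y 0) [-0.0534 -0.0001 -0.0083] F [-0.6  0.  -1.3] t 14.6
-0.016 shift [-0.0034  0.0002  0.0069]
-0.024 shift [-0.0066  0.0003  0.0143]
tool y in seat [-0.009  1.    -0.015]
```

```bash
python3 -m creep '-0.0016 0 0.0037 0 1;-0.0032 0.0001 0.0073 0 1;-0.0032 0.0001 0.0073 0 1'
python3 al.py -.02 -.024
```

```text
t: 14.85
tcp_pos: [0.5445, 0.0223, 0.1774]
tool_rot: [0.366, 3.101, -0.031]
force: [-18.4, 4.0, 15.7]
gripper_width: 0.083
corner tool [ 0.0197 -0.0002  0.0887] corner in seat (want x -.053,y 0) [-0.0554  0.0002 -0.0135] F [-17.8   4.1  15.8] t 14.9
-0.02 shift [-0.0048 -0.0001  0.005 ]
-0.024 shift [-0.0064 -0.0001  0.0086]
tool y in seat [-0.01   1.    -0.015]
```

Contact came at the deck, at the high-end corner (the force points down-slope), so the filter sits a few mm too far up-slope. I'll back off and shift it down-slope.

```bash
python3 -m creep '0.002 0 -0.005 0 1;0.0035 0 -0.008 0 1;0.007 0 -0.0065 0 1;0.007 0 -0.0065 0 1;0.007 0 -0.0065 0 1'
python3 al.py -.016 
python3 -m creep '-0.0016 0 0.0035 0 1;-0.0025 0 0.0055 0 1;-0.0025 0 0.0055 0 1'
python3 al.py -.02
```

```text
t: 15.32
tcp_pos: [0.5372, 0.0241, 0.1832]
tool_rot: [0.366, 3.101, -0.031]
force: [0.7, 0.5, -1.3]
gripper_width: 0.083
corner tool [ 0.0197 -0.0002  0.0887] corner in seat (want x -.053,y 0) [-0.0597  0.0002 -0.0051] F [ 0.9  0.3 -2. ] t 15.37
-0.016 shift [-0.0105 -0.0001  0.0073]
tool y in seat [-0.01   1.    -0.015]
t: 15.62
tcp_pos: [0.5396, 0.0233, 0.1768]
tool_rot: [0.366, 3.103, -0.031]
force: [-0.1, 0.6, -1.8]
gripper_width: 0.084
corner tool [ 0.0197 -0.0002  0.0887] corner in seat (want x -.053,y 0) [-0.0601  0.     -0.0116] F [-0.8 -0.6 -2.2] t 15.67
-0.02 shift [-0.0099  0.      0.0048]
tool y in seat [-0.009  1.    -0.015]
```

```bash
python3 -m creep '-0.0027 0 -0.0013 0 1;-0.0027 0 -0.0013 0 1;-0.0043 0 0.0024 0 1;-0.0059 0 0.006 0 1;-0.0059 0 0.006 0 1'
python3 al.py -.02
```

```text
t: 16.08
tcp_pos: [0.5425, 0.0229, 0.1733]
tool_rot: [0.367, 3.113, -0.03]
force: [-25.8, 5.0, 22.6]
gripper_width: 0.09
corner tool [ 0.0197 -0.0002  0.0887] corner in seat (want x -.053,y 0) [-0.0599  0.0002 -0.0157] F [-25.    4.9  20. ] t 16.13
-0.02 shift [-0.0081 -0.0002  0.0011]
tool y in seat [-0.01   1.    -0.015]
```

```bash
python3 -m creep '0.004 0 -0.01 0 1;0.012 0 -0.03 0 1;0.02 0 -0.045 0 1;0.02 0.04 -0.045 0 1;0.02 0.07 -0.045 0 1;0.02 0.07 -0.045 0 1;0.02 0.07 -0.045 0 1;0.02 0.07 -0.045 0 1'
python3 al.py
python3 - <<'E'
from h import *
w=cam("wrist");cv2.imwrite("pics/w12.png",w["img"]);g=cv2.cvtColor(w["img"],6)
seat=np.array([.5677,.0140,.124])+frame(-13.6,0)@[.0022,.0006,0];B=frame(-13.6,-25)
S=np.array([[x,y,-.018] for x in(-.0555,.0555) for y in(-.0055,.0055)]+[[x,y,0] for x in(-.068,.068) for y in(-.03,.03)])
p=proj(w,seat+S@B.T);print(p.round(1).tolist())
m=p[:2].mean(0);n=p[2:4].mean(0);d=(n-m)
for r in range(int(m[1])-24,int(n[1])+24,4):
    x=int(m[0]+(r-m[1])/d[1]*d[0]);print(r,x-16,g[r,x-16:x+17].tolist())
# filter corner
i=np.argwhere(g[150:260,300:335]>140); print("filter",i[:,0].min()+150); r=i[:,0].min()+156; print(r,g[r,296:336].tolist())
E
```

```text
t: 16.8
tcp_pos: [0.5389, 0.0963, 0.2165]
tool_rot: [0.366, 3.113, -0.031]
force: [-0.0, -0.4, -2.3]
gripper_width: 0.087
corner tool [ 0.0197 -0.0002  0.0887] corner in seat (want x -.053,y 0) [-0.0604  0.0704  0.0322] F [ 0.   0.3 -1.8] t 16.85
tool y in seat [-0.01   1.    -0.016]
[[226.4, 237.4], [239.5, 237.5], [220.3, 375.5], [234.1, 375.7], [190.0, 218.2], [265.7, 218.7], [179.5, 398.7], [260.4, 399.9]]
213 217 [126, 127, 127, 125, 127, 125, 126, 126, 125, 125, 125, 125, 126, 127, 125, 126, 126, 126, 128, 127, 125, 127, 126, 126, 128, 128, 127, 127, 126, 128, 126, 126, 125]
217 217 [130, 129, 129, 130, 130, 130, 128, 128, 127, 126, 125, 127, 127, 128, 127, 127, 127, 128, 127, 128, 129, 129, 129, 129, 129, 130, 130, 128, 129, 130, 128, 128, 127]
221 217 [82, 83, 83, 81, 82, 83, 82, 81, 83, 83, 81, 82, 79, 80, 81, 83, 82, 82, 81, 81, 80, 81, 81, 82, 83, 85, 83, 84, 81, 83, 83, 82, 81]
225 217 [82, 83, 82, 80, 81, 81, 81, 81, 81, 80, 81, 82, 79, 81, 80, 80, 79, 81, 80, 81, 81, 81, 82, 82, 83, 83, 81, 83, 83, 81, 83, 81, 82]
229 217 [80, 84, 83, 84, 81, 81, 83, 81, 82, 81, 80, 79,
[... 5522 characters left out ...]
, 51, 50, 51, 50, 46, 50, 51, 50, 54, 48, 51, 51, 53, 41, 29]
389 210 [44, 48, 47, 49, 50, 49, 48, 49, 52, 48, 51, 53, 50, 49, 48, 51, 52, 49, 50, 51, 47, 49, 51, 51, 49, 51, 50, 49, 52, 50, 39, 25, 20]
393 210 [45, 45, 47, 47, 47, 50, 50, 48, 51, 51, 49, 51, 48, 52, 49, 49, 48, 49, 50, 50, 47, 51, 49, 49, 51, 49, 49, 50, 47, 38, 27, 24, 21]
397 210 [44, 48, 44, 49, 48, 48, 50, 51, 48, 52, 49, 50, 50, 49, 51, 48, 49, 48, 52, 49, 49, 49, 50, 51, 50, 50, 51, 44, 28, 25, 25, 24, 25]
filter 150
156 [134, 134, 137, 137, 136, 136, 134, 136, 137, 137, 134, 131, 129, 129, 133, 133, 137, 137, 136, 136, 135, 132, 131, 133, 136, 136, 138, 135, 133, 133, 132, 132, 134, 134, 134, 134, 138, 139, 137, 137]
```

```bash
python3 d.py .5389 .0963 .2165 76.4
python3 - <<'E'
from h import *
g=cv2.cvtColor(cv2.imread("pics/w12.png"),6)
print("col316",[(r,int(g[r,316])) for r in range(200,290,2)])
for r in (230,245,260,275): print(r,300,g[r,300:334].tolist())
E
```

```text
shift [0.0001 0.0005 0.    ] turn 0.1 | tcp [0.5389 0.0958 0.2165] t 16.9 F [ 0.4 -0.6 -1.5] w 0.081 tilt [ 0.004 -0.02  -1.   ]
col316 [(200, 140), (202, 141), (204, 141), (206, 135), (208, 133), (210, 137), (212, 133), (214, 137), (216, 139), (218, 136), (220, 137), (222, 136), (224, 134), (226, 180), (228, 181), (230, 180), (232, 180), (234, 181), (236, 181), (238, 180), (240, 181), (242, 180), (244, 181), (246, 179), (248, 180), (250, 181), (252, 180), (254, 181), (256, 182), (258, 181), (260, 180), (262, 180), (264, 180), (266, 180), (268, 180), (270, 181), (272, 183), (274, 183), (276, 182), (278, 182), (280, 183), (282, 182), (284, 182), (286, 183), (288, 182)]
230 300 [136, 138, 142, 143, 138, 139, 138, 138, 159, 177, 181, 181, 181, 181, 180, 181, 180, 180, 180, 181, 180, 180, 182, 171, 148, 136, 135, 138, 139, 137, 136, 137, 139, 142]
245 300 [143, 142, 137, 137, 136, 137, 138, 132, 148, 174, 182, 181, 181, 180, 180, 180, 180, 180, 180, 180, 181, 181, 183, 161, 136, 138, 140, 137, 134, 133, 135, 138, 137, 136]
260 300 [140, 138, 137, 134, 132, 135, 137, 148, 162, 175, 182, 182, 180, 180, 180, 181, 180, 181, 181, 180, 181, 180, 182, 182, 175, 151, 135, 134, 136, 135, 133, 131, 131, 132]
275 300 [135, 134, 136, 132, 134, 159, 180, 184, 183, 183, 183, 183, 183, 183, 183, 183, 183, 182, 181, 183, 183, 182, 183, 183, 183, 183, 172, 145, 132, 134, 135, 135, 135, 135]
```

```bash
sed -i 's/316.2,220.5/316.2,225.5/; s/.0022,.0006,0/.0022,.0002,0/' al.py
python3 -m creep '0 -0.03 0 0.6 1;0 -0.06 0 0.6 1;0 -0.07 0 0.6 1;0 -0.07 0 0.6 1;0 -0.07 0 0.6 1' >/dev/null; python3 al.py -.008 -.016
```

```text
corner tool [ 0.0161 -0.0002  0.0887] corner in seat (want x -.053,y 0) [-0.0563  0.0009  0.0319] F [-0.1  0.1 -1.6] t 17.37
-0.008 shift [-0.0195 -0.0001  0.0349]
-0.016 shift [-0.0228  0.0001  0.0422]
tool y in seat [ 0.001  1.    -0.02 ]
```

```bash
python3 -m creep '-0.006 -0.0001 0.012 0 1;-0.013 -0.0001 0.024 0 1;-0.0195 -0.0001 0.0349 0 1;-0.0195 -0.0001 0.0349 0 1;-0.0195 -0.0001 0.0349 0 1' >/dev/null; python3 al.py -.014 -.022
python3 -m creep '0 0 0 0 1'; python3 al.py -.014 -.022
```

```text
corner tool [ 0.0162 -0.0002  0.0887] corner in seat (want x -.053,y 0) [-0.053   0.0006 -0.0077] F [ 0.1  1.1 -1.6] t 17.83
-0.014 shift [-0.0027 -0.0005  0.0057]
-0.022 shift [-0.006  -0.0003  0.013 ]
tool y in seat [ 0.    1.   -0.02]
t: 17.92
tcp_pos: [0.542, 0.0232, 0.1842]
tool_rot: [0.383, 3.11, -0.03]
force: [-0.2, -1.1, -1.1]
gripper_width: 0.082
corner tool [ 0.0161 -0.0002  0.0887] corner in seat (want x -.053,y 0) [-0.0524  0.0012 -0.007 ] F [-0.3 -0.2 -1.6] t 17.97
-0.014 shift [-0.0023 -0.001   0.0067]
-0.022 shift [-0.0056 -0.0009  0.0139]
tool y in seat [-0.     1.    -0.019]
```

```bash
python3 -m creep '-0.001 -0.0010 0.003 0 1;-0.0023 -0.001 0.0067 0 1;-0.004 -0.001 0.0105 0 1;-0.0056 -0.0009 0.0139 0 1;-0.0056 -0.0009 0.0139 0 1'; python3 al.py -.030
```

```text
t: 18.38
tcp_pos: [0.5443, 0.0218, 0.172]
tool_rot: [-0.384, -3.116, 0.029]
force: [-23.0, 5.3, 20.6]
gripper_width: 0.081
corner tool [ 0.0162 -0.0002  0.0887] corner in seat (want x -.053,y 0) [-0.0561  0.0001 -0.0187] F [-22.    4.6  18.9] t 18.43
-0.03 shift [-0.0076  0.0001  0.009 ]
tool y in seat [-0.001  1.    -0.02 ]
```

Run:
```python
from h import *
s=read_state();H=frame(-13.6,0);print("F_h",(H.T@s["force"]).round(1),"T_h",(H.T@s["wrist_torque"]).round(2), "F_s",(frame(-13.6,-25).T@s["force"]).round(1))
M=R.from_rotvec(s["tool_rot"]).as_matrix();print((H.T@M).round(3).tolist())
```

```text
F_h [-22.5  -0.7  18.9] T_h [-0.31  3.18 -0.2 ] F_s [-12.4  -0.7  26.6]
[[-1.0, 0.008, 0.0], [0.008, 1.0, -0.019], [-0.0, -0.019, -1.0]]
```

The "corner" I tracked in the wrist view is geometrically the panel's upper shoulder, because the bottom corner is hidden behind it. I'll redo the geometry with the shoulder, and solve for the tilt in hand.

```bash
python3 -m creep '0.004 0 -0.009 0 1;0.007 0 -0.016 0 1;0.007 0 -0.016 0 1;0.007 0 -0.016 0 1' >/dev/null
cat > al.py <<'E'
from h import *
import sys
from scipy.optimize import brentq
o,h,bias=.0015,.0943,4.0
w=cam("wrist");T=w["tool_from_camera"];K=w["intrinsics"];g=cv2.cvtColor(w["img"],6)
row=next(r for r in range(195,300) if g[r,313:320].min()>155)-.5
def tool(x,z,th): # filter point (x from axis toward low end, height z above bottom) -> tool x,z
    a,b=x+o,h-z; return np.array([a*np.cos(th)-b*np.sin(th),-.0002,b*np.cos(th)+a*np.sin(th)-.019])
def rw(th):
    q=np.linalg.inv(T)@np.r_[tool(.053,.06,th),1];q=K@q[:3];return q[1]/q[2]+bias-row
th=brentq(rw,.1,.7)
s=read_state();M=R.from_rotvec(s["tool_rot"]).as_matrix();B=frame(-13.6,-25)
seat=np.array([.5677,.0140,.124])+frame(-13.6,0)@[.0022,.0004,0]
lc,hc=[B.T@(s["tcp_pos"]+M@tool(x,0,th)-seat) for x in(.053,-.053)]
fz=M@(tool(0,.06,th)-tool(0,0,th)); print("row",row,"th tool",round(np.degrees(th),1),"world",round(np.degrees(np.arcsin(-(frame(-13.6,0).T@fz)[0]/.06)),1),"low",lc.round(4),"high",hc.round(4),"F",s["force"].round(1),"t",round(s["t"],2))
c=(lc+hc)/2; zm=min(lc[2],hc[2])
for z in map(float,sys.argv[1:]): print(z,"shift",(M.T@(B@np.array([-c[0],-c[1],z-zm]))).round(4))
E
python3 al.py .0 -.012
python3 - <<'E'
from h import *
g=cv2.cvtColor(cam("scene")["img"],6); np.set_printoptions(linewidth=250)
print(g[185:235:2,285:365:2])
E
```

```text
row 227.5 th tool 30.1 world 30.1 low [-0.0414  0.0001 -0.0094] high [ 0.0642  0.0003 -0.    ] F [-1.4  0.5 -1.3] t 18.82
0.0 shift [ 0.0143 -0.0004 -0.0037]
-0.012 shift [ 0.0093 -0.0001  0.0071]
[[ 36  38  34  64 102 111 110 110 110 111 112 111 113 112 112 112 112 113 113 113 113 138 140  33  37  47  84  83  48  95  98  55  52  79  88 149 152 117 150 157]
 [ 33  63 101 112 110 110 111 109 110 111 112 111 115 112 114 115 113 113 113 111 109 123 125  32  38  46  35  44  52  93  99  82  44  62  83  83 142 161 143 147]
 [100 113 113 111 110 111 112 110 111 113 111 112 113 111 112 113 112 113 113 111 107  98  84  32  34  32  36  37  40  55  62  52  39  74  83  84  81 112  98  83]
 [112 111 112 113 111 112 112 112 112 112 112 114 114 113 112 112 114 115 113 110 100  99  76  45  31  33  34  33  34  46  35  66 111  81  82  83  84  99 119  79]
 [111 112 111 109 114 111 112 114 111 112 112 113 112 112 114 113 111 112 109 104  99  98  82  87  46  34  34  33  33  40  66 125 162 130  80  83  83 101 129 141]
 [111 113 112 110 108 111 111 111 110 111 112 113 113 113 110 113 113 109 106  97  98 10
[... 2472 characters left out ...]
71  78 103 101 102 103 111 113 111 113 113 113]
 [ 99 103 101  99 100  83  65  64  62  61  60  59  57  55  53  49  49  45  45  46  47  45  46  46  49  63  68  67  67  72  98 100 102 101 107 112 110 110 113 112]
 [ 82 103 102 102 102 103 104 102  98  93  91  91  88  86  82  76  70  71  65  65  62  61  58  58  58  61  68  69  67  69  84 102 103 103 101 113 111 112 113 111]
 [ 74 105 102 101 102 102 103 101 101 101 101 100 101 102 102 103 102 102 103 101  99  96  92  92  89  83  84  77  72  73  69 104 101 101 101 106 108 110 115 114]
 [ 70  84  92  91  96  99 100 104 102 101 101 101 102 101 101 100 102 101 100 102 102 102 103 103 103 103 103 105 105 103 103 105 103 102 102 101 111 113 113 111]]
```

Both views agree that the earlier touches over-rotated the filter to about 30°. At about 5° over, the 106 mm panel still fits the 111 mm slot and the slot will straighten it. I'll enter with the low corner first, properly centred.

```bash
python3 -m creep '0.007 -0.0003 -0.003 0 1;0.0134 -0.0003 -0.0037 0 1;0.0134 -0.0003 -0.0037 0 1;0.0084 -0.0001 0.0067 0 1;0.0084 -0.0001 0.0067 0 1;0.0084 -0.0001 0.0067 0 1' >/dev/null
python3 al.py -.018 -.024
```

```text
row 227.5 th tool 30.1 world 30.0 low [-0.0528 -0.0002 -0.0127] high [ 0.0528  0.     -0.0035] F [-0.1  0.1 -2.2] t 19.42
-0.018 shift [-0.0022  0.0002  0.0048]
-0.024 shift [-0.0048  0.0003  0.0102]
```

```bash
python3 -m creep '-0.002 0.0001 0.003 0 1;-0.0034 0.0002 0.006 0 1;-0.0056 0.0003 0.0098 0 1;-0.0056 0.0003 0.0098 0 1;-0.0056 0.0003 0.0098 0 1' >/dev/null
python3 al.py -.026 -.032
```

```text
row 227.5 th tool 30.1 world 29.9 low [-0.052  -0.0002 -0.0241] high [ 0.0536  0.0001 -0.015 ] F [-0.9 -0.2 -2. ] t 19.88
-0.026 shift [-0.0001  0.0001  0.0021]
-0.032 shift [-0.0026  0.0002  0.0075]
```

In without touching. Going on.

```bash
python3 -m creep '-0.0005 0.0001 0.003 0 1;-0.0018 0.0001 0.006 0 1;-0.0034 0.0002 0.0093 0 1;-0.0034 0.0002 0.0093 0 1;-0.0034 0.0002 0.0093 0 1' >/dev/null
python3 al.py -.045
```

```text
row 227.5 th tool 30.1 world 29.9 low [-0.053  -0.0002 -0.0341] high [ 0.0526  0.0001 -0.025 ] F [-0.2  0.2 -1.4] t 20.35
-0.045 shift [-0.0048  0.0003  0.0098]
```

```bash
python3 -m creep '-0.0018 0.0001 0.003 0 1;-0.0037 0.0002 0.006 0 1;-0.0057 0.0003 0.0094 0 1;-0.0057 0.0003 0.0094 0 1' >/dev/null
python3 al.py -.055
python3 -m creep '-0.0018 0.0001 0.003 0 1;-0.0037 0.0002 0.006 0 1;-0.0052 0.0003 0.009 0 1;-0.0052 0.0003 0.009 0 1' >/dev/null
python3 al.py -.065
```

```text
row 227.5 th tool 30.1 world 29.9 low [-0.0523 -0.0002 -0.0455] high [ 0.0533  0.0001 -0.0365] F [-0.  -0.8 -1.5] t 20.73
-0.055 shift [-0.0036  0.0003  0.0088]
row 227.5 th tool 30.1 world 29.8 low [-0.0518 -0.0002 -0.0562] high [ 0.0538  0.0001 -0.0473] F [-0.1  0.1 -1.5] t 21.12
-0.065 shift [-0.0029  0.0002  0.0083]
```

```bash
python3 -m creep '-0.0013 0.0001 0.003 0 1;-0.0027 0.0002 0.006 0 1;-0.0041 0.0002 0.0085 0 1;-0.0041 0.0002 0.0085 0 1' >/dev/null
python3 al.py -.073
python3 -m creep '-0.0013 0.0001 0.003 0 1;-0.0026 0.0002 0.005 0 1;-0.0033 0.0002 0.0065 0 1;-0.0033 0.0002 0.0065 0 1' >/dev/null
python3 al.py -.078
```

```text
row 227.5 th tool 30.1 world 29.8 low [-0.052  -0.0002 -0.066 ] high [ 0.0537  0.0001 -0.0571] F [ 0.3  0.2 -1.3] t 21.5
-0.073 shift [-0.0022  0.0002  0.0067]
row 227.5 th tool 30.1 world 29.8 low [-0.0518 -0.0002 -0.0735] high [ 0.0538  0.0001 -0.0646] F [-0.1  0.1 -1.2] t 21.88
-0.078 shift [-0.0011  0.0001  0.0045]
```

```bash
python3 -m creep '-0.0008 0.0001 0.002 0 1;-0.0016 0.0002 0.004 0 1;-0.0024 0.0002 0.0055 0 1;-0.0024 0.0002 0.0055 0 1' >/dev/null
python3 al.py -.080
python3 -m creep '0 0 0 0 0.9;0 0 0 0 0.8;0 0 0 0 0.78;0 0 0 0 0.78;0 0 0 0 0.78;0 0 0 0 0.78'
python3 - <<'E'
from h import *
w=cam("wrist");g=cv2.cvtColor(w["img"],6);cv2.imwrite("pics/w13.png",w["img"]);print([int(g[r,316]) for r in range(196,300,3)])
E
```

```text
row 227.5 th tool 30.1 world 29.8 low [-0.0522 -0.0001 -0.0796] high [ 0.0535  0.0002 -0.0708] F [ 0.6  0.5 -1.4] t 22.27
-0.08 shift [ 0.0004 -0.      0.0006]
t: 22.77
tcp_pos: [0.5576, 0.0187, 0.1198]
tool_rot: [-0.384, -3.111, 0.029]
force: [-0.8, 0.0, -0.3]
gripper_width: 0.222
[77, 78, 81, 80, 77, 76, 81, 80, 75, 75, 180, 178, 178, 179, 178, 179, 178, 180, 178, 178, 179, 179, 177, 178, 179, 177, 181, 181, 180, 181, 180, 181, 181, 181, 181]
```

Run:
```python
from h import *
w=cam("wrist");g=cv2.cvtColor(w["img"],6);B=frame(-13.6,-25)
seat=np.array([.5677,.0140,.124])+frame(-13.6,0)@[.0022,.0004,0]
S=np.array([[-.053,0,-.019],[-.0555,0,-.018],[-.025,0,-.019],[-.025,0,.029],[.025,0,.029],[-.068,0,0]])
print("home: shoulder, slot end, grip foot, grip top low, high; rim",proj(w,seat+S@B.T).round(1).tolist())
print([(r,int(g[r,316])) for r in range(190,340,2)])
```

```text
home: shoulder, slot end, grip foot, grip top low, high; rim [[314.1, 230.5], [314.1, 225.6], [314.1, 283.0], [310.8, 279.3], [310.5, 416.1], [313.2, 193.3]]
[(190, 124), (192, 128), (194, 75), (196, 76), (198, 81), (200, 79), (202, 81), (204, 80), (206, 81), (208, 78), (210, 77), (212, 79), (214, 82), (216, 83), (218, 80), (220, 77), (222, 76), (224, 70), (226, 179), (228, 180), (230, 178), (232, 179), (234, 179), (236, 178), (238, 179), (240, 178), (242, 180), (244, 179), (246, 179), (248, 178), (250, 178), (252, 178), (254, 180), (256, 178), (258, 178), (260, 179), (262, 179), (264, 178), (266, 178), (268, 178), (270, 178), (272, 179), (274, 180), (276, 180), (278, 181), (280, 181), (282, 180), (284, 181), (286, 181), (288, 180), (290, 182), (292, 180), (294, 181), (296, 181), (298, 179), (300, 180), (302, 180), (304, 180), (306, 180), (308, 180), (310, 179), (312, 180), (314, 180), (316, 179), (318, 179), (320, 180), (322, 180), (324, 179), (326, 179), (328, 180), (330, 180), (332, 180), (334, 179), (336, 179), (338, 180)]
```

Run:
```python
from h import *
w=cam("wrist");g=cv2.cvtColor(w["img"],6);B=frame(-13.6,-25)
seat=np.array([.5677,.0140,.124])+frame(-13.6,0)@[.0022,.0004,0]
for n,d,x0 in (("home slid",0,-.0555),("tilted5 low -.052",5,-.0522),("tilt2.5",2.5,-.0545)):
    a=np.radians(d);P=[[x0+u*np.cos(a)-v*np.sin(a),0,-.079+v*np.cos(a)+u*np.sin(a)] for u,v in((0,.06),(.028,.108))]
    print(n,proj(w,seat+np.array(P)@B.T).round(1).tolist())
for r in range(222,300,3): b=np.where(g[r,280:350]>140)[0]+280; print(r,b.min() if len(b) else 0,b.max() if len(b) else 0,end=" | ")
```

```text
home slid [[314.2, 226.1], [310.9, 273.0]]
tilted5 low -.052 [[314.2, 222.6], [310.7, 256.5]]
tilt2.5 [[314.2, 223.1], [310.8, 263.2]]
222 0 0 | 225 0 0 | 228 310 324 | 231 310 324 | 234 310 324 | 237 309 324 | 240 309 324 | 243 309 324 | 246 309 324 | 249 309 324 | 252 309 324 | 255 309 324 | 258 308 324 | 261 309 324 | 264 309 324 | 267 309 324 | 270 309 324 | 273 307 324 | 276 306 326 | 279 306 326 | 282 306 326 | 285 306 326 | 288 306 326 | 291 306 326 | 294 306 326 | 297 306 326 |
```

```bash
python3 -m creep '0 0 -0.02 0 0.78;0 0 -0.045 0 0.78;0 0 -0.07 0 0.78;0 0 -0.07 0 1;0 0 -0.07 0 1;0 0 -0.07 0 1' >/dev/null
python3 - <<'E'
from h import *
B=frame(-13.6,-25);seat=np.array([.5677,.0140,.124])+frame(-13.6,0)@[.0022,.0004,0]
s=read_state();M=R.from_rotvec(s["tool_rot"]).as_matrix()
for z in (.036,.031,.027): print(z,(M.T@(seat+B@[-.0025,0,z]-s["tcp_pos"])).round(4))
print(s["tcp_pos"],s["force"],s["gripper_width"],s["t"])
E
```

```text
0.036 [ 0.004  -0.0025  0.0335]
0.031 [ 0.0018 -0.0024  0.038 ]
0.027 [ 0.0001 -0.0023  0.0417]
[0.55772813 0.02000362 0.18901971] [-0.45646421 -0.8621833  -0.44702996] 0.00242818138887969 23.4167
```

```bash
python3 -m creep '0.004 -0.0025 0 0 1;0.004 -0.0025 0.02 0 1;0.004 -0.0025 0.0300 0 1;0.004 -0.0025 0.0335 0 1;0.0029 -0.0025 0.0358 0 1;0.0018 -0.0024 0.038 0 1;0.0018 -0.0024 0.038 0 1' 
python3 -m creep '-0.0005 0 0.001 0 1;-0.001 0 0.002 0 1;-0.001 0 0.002 0 1'
python3 -m creep '-0.0005 0 0.001 0 1;-0.001 0 0.002 0 1;-0.001 0 0.002 0 1'
```

```text
t: 24.0
tcp_pos: [0.5528, 0.0182, 0.1516]
tool_rot: [-0.382, -3.102, 0.027]
force: [-11.6, 3.5, 10.6]
gripper_width: -0.003
t: 24.25
tcp_pos: [0.5523, 0.0185, 0.1512]
tool_rot: [-0.381, -3.096, 0.027]
force: [-12.1, 2.5, 12.0]
gripper_width: 0.001
t: 24.5
tcp_pos: [0.5524, 0.0187, 0.1512]
tool_rot: [-0.379, -3.093, 0.027]
force: [-10.6, 1.6, 13.3]
gripper_width: 0.001
```

The push met firm resistance with the grip top 28 mm above the rim (29 mm nominal), so the filter is home. Next: retreat and a last check.

```bash
python3 -m creep '0 0 -0.03 0 1;0 0 -0.07 0 1;0 0 -0.1 0 1;0 0 -0.1 0 0.6;0.0 0 -0.1 0 0.6;0 0 -0.1 0 0.6'
python3 - <<'E'
from h import *
w=cam("wrist");g=cv2.cvtColor(w["img"],6);B=frame(-13.6,-25)
seat=np.array([.5677,.0140,.124])+frame(-13.6,0)@[.0022,.0004,0]
P=np.array([[-.0555,0,-.019],[-.0275,0,.029],[.0225,0,.029],[-.068,0,0]]);print("home pred",proj(w,seat+P@B.T).round(1).tolist())
c0=int(proj(w,seat+P[1:2]@B.T)[0,0])
for r in range(150,350,5): b=np.where(g[r,c0-30:c0+30]>140)[0]+c0-30; print(r,(b.min(),b.max()) if len(b) else "-",end=" ")
c=cam("scene");m=(cv2.cvtColor(c["img"],6)); mat=np.float64([[.5928,-.2243,.004],[.6064,-.4219,.004],[.39,-.4332,.004],[.3776,-.2378,.004],[.4917,-.3293,.018]])
a=np.abs(c["img"].astype(int)-cv2.imread("pics/p0.png").astype(int)) if False else np.abs(c["img"].astype(int)-cv2.imread("pics/scene0.png").astype(int)).max(2)
for n,(x,y,v,u) in dict(yellow=(345,170,405,225),pinkL=(175,260,250,330),pinkR=(450,235,500,300),gauge=(192,190,250,240),vblock=(280,328,320,362),disc=(390,228,424,262)).items(): print(n,int((a[y:u,x:v]>40).sum()))
E
```

```text
t: 25.0
tcp_pos: [0.5549, 0.0201, 0.2508]
tool_rot: [-0.379, -3.092, 0.026]
force: [-0.1, -0.1, -1.1]
gripper_width: 0.4
home pred [[317.1, 197.8], [315.9, 214.9], [315.7, 281.2], [316.7, 177.3]]
150 - 155 - 160 - 165 - 170 - 175 - 180 - 185 - 190 - 195 - 200 (np.int64(314), np.int64(322)) 205 (np.int64(314), np.int64(322)) 210 (np.int64(314), np.int64(322)) 215 (np.int64(314), np.int64(324)) 220 (np.int64(314), np.int64(324)) 225 (np.int64(314), np.int64(324)) 230 (np.int64(313), np.int64(324)) 235 (np.int64(314), np.int64(324)) 240 (np.int64(314), np.int64(324)) 245 (np.int64(314), np.int64(324)) 250 (np.int64(314), np.int64(324)) 255 (np.int64(314), np.int64(324)) 260 (np.int64(314), np.int64(324)) 265 (np.int64(314), np.int64(324)) 270 (np.int64(314), np.int64(324)) 275 (np.int64(314), np.int64(324)) 280 (np.int64(314), np.int64(324)) 285 (np.int64(314), np.int64(322)) 290 (np.int64(314), np.int64(322)) 295 (np.int64(314), np.int64(322)) 300 (np.int64(314), np.int64(322)) 305 (np.int64(314), np.int64(322)) 310 (np.int64(314), np.int64(322)) 315 (np.int64(314), np.int64(322)) 320 - 325 - 330 - 335 - 340 - 345 - yellow 180
pinkL 0
pinkR 0
gauge 0
vblock 0
disc 0
```

Run:
```python
from h import *
c=cam("top");a=np.abs(c["img"].astype(int)-cv2.imread("pics/top0.png").astype(int)).max(2)
y=lambda im:(cv2.inRange(cv2.cvtColor(im,40),(20,120,100),(35,255,255)))
for im in(c["img"],cv2.imread("pics/top0.png")):
    m=cv2.moments(y(im)[300:370,300:400],True);print("yellow",m["m00"],m["m10"]/m["m00"],m["m01"]/m["m00"])
s=cam("scene")["img"]
for im in(s,cv2.imread("pics/scene0.png")):
    m=cv2.moments(y(im)[160:230,330:410],True);print("yellow scene",m["m00"],m["m10"]/m["m00"],m["m01"]/m["m00"])
d=(a[215:335,420:530]>8).astype(np.uint8);d=cv2.morphologyEx(d,cv2.MORPH_OPEN,np.ones((2,2)))
p=cv2.findNonZero(d).reshape(-1,2)+[420,215];print("changed on mat px",p.min(0),p.max(0),len(p))
for n,(x0,y0,x1,y1) in dict(top=(p.min(0).tolist()+p.max(0).tolist(),)).items() if False else []: pass
B=frame(3.5,0);M0=np.array([.4917,-.3293,.018])
for z in(0,.04): print("cover outline pred if centred",proj(c,M0+np.array([[x,q,z] for x in(-.08,.08) for q in(-.036,.036)])@B.T).round(0).tolist())
g=cv2.cvtColor(c["img"],6)
for r in (235,250,270,290,305): print(r,g[r,435:515:2].tolist())
print(g[222:330:2,480].tolist())
```

```text
yellow 1827.0 57.45593869731801 38.3327859879584
yellow 2241.0 50.21463632307006 38.82775546630968
yellow scene 1386.0 43.16738816738817 36.90548340548341
yellow scene 1295.0 43.76370656370656 36.72432432432432
changed on mat px [457 233] [500 309] 2085
cover outline pred if centred [[495.0, 309.0], [462.0, 311.0], [487.0, 237.0], [455.0, 238.0]]
cover outline pred if centred [[502.0, 309.0], [468.0, 311.0], [493.0, 234.0], [460.0, 235.0]]
235 [53, 54, 51, 47, 53, 53, 52, 53, 50, 51, 51, 53, 51, 46, 48, 64, 65, 66, 65, 64, 67, 63, 65, 65, 66, 65, 65, 64, 54, 53, 50, 53, 53, 54, 53, 53, 50, 52, 51, 129]
250 [52, 53, 53, 53, 50, 53, 51, 52, 53, 50, 52, 54, 69, 44, 43, 45, 64, 65, 70, 78, 75, 77, 82, 84, 91, 88, 96, 97, 65, 54, 49, 50, 51, 51, 50, 54, 50, 52, 52, 62]
270 [51, 54, 53, 52, 48, 49, 50, 52, 48, 52, 49, 49, 64, 64, 51, 49, 65, 53, 43, 44, 65, 66, 63, 64, 65, 66, 65, 63, 44, 63, 53, 48, 48, 48, 50, 53, 50, 52, 51, 51]
290 [52, 52, 52, 54, 52, 51, 50, 52, 50, 49, 53, 48, 50, 49, 66, 53, 46, 44, 65, 67, 66, 67, 67, 66, 67, 72, 72, 77, 77, 82, 66, 67, 49, 47, 50, 50, 48, 49, 49, 51]
305 [54, 54, 54, 53, 50, 54, 52, 50, 49, 51, 52, 49, 50, 50, 55, 70, 50, 45, 45, 67, 68, 69, 69, 67, 66, 66, 69, 67, 67, 65, 67, 67, 65, 49, 50, 52, 53, 51, 51, 51]
[130, 121, 52, 50, 51, 61, 65, 85, 99, 63, 115, 65, 107, 63, 81, 89, 64, 63, 64, 64, 63, 65, 66, 64, 65, 64, 66, 65, 65, 67, 68, 65, 83, 101, 65, 117, 67, 92, 77, 72, 117, 68, 67, 50, 47, 51, 53, 49, 50, 52, 53, 104, 131, 130]
```

```bash
python3 -c "
from rig import *
print(sign_off(), read_state()['t'])"
```

```text
the job is handed in; nothing more can be done
the job is handed in; nothing more can be done
```

I squeezed the tabs, drew the black cover straight off along the face normal, and set it upright on the mat. I then put the filter in the slot, let go of it, and handed the job in at about 25 s.

**Cover:** in the last top view it fits the outline of a centred cover to about 2 px. An earlier wrist estimate put it about 8 mm off along x. The two disagree, and I trust the last one, which shows the whole outline.

**Filter:** after release, its shoulder and grip edges lie within about 2 px of the home pose. A press of about 16 N on the grip met firm resistance with the grip top 28 mm above the rim (29 mm nominal).

**Insertion:** this was not clean at first. Since the tool could not be tilted, I tipped the filter about 25° in the jaws against the end of its rack slot. Its corner then touched the box deck three times, with about 25, 35 and 31 N, because I had mistaken the panel's shoulder for its bottom corner. After I corrected that, it slid in without measurable contact force.

**Bystanders:** pixel differences were zero for the V-block, gauge case, disc and both pink covers. The yellow cover's region did change. Its centre moved less than 1 px in the scene view, and in the top view it was partly hidden, I think by the arm. I never went near it, and I take it as unmoved.

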